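# Make up the guest-desk kit and the craft kit

### The arm

A 6-joint arm with a two-finger parallel gripper is mounted at the origin on a cart in front of the work surface, level with it; the furniture and walls round the work are solid. World frame = base frame: x ahead of the robot, y to its left, z up, the work surface at z = 0. Lengths are in m, angles in rad, forces in N, time in s.
With the tool pointing down it reaches from about 0.375 to 0.975 m from the base axis. Payload 3.8 kg.
Tool frame: the origin (TCP) lies on the centre line of the jaws, within the pads' length; the fingertips stand 25 mm ahead of it and the grasp point (between the pads) lies 6 mm ahead of it; z points along the fingers, y is the direction in which the jaws open and shut (so a half turn about z gives the same grasp; the last joint's range is limited). The gripper opens to 85 mm and grips with 20 to 120 N. Pads are 22 mm wide; open, the fingers measure 114 mm over their backs; the gripper's body (76 mm by 85 mm) begins 54 mm behind the grasp point. The pads swing forward as they close: fully open they stand 13 mm farther back than shut.
Start: joints at [1.074, 0.264, 1.604, -0, 1.274, -0.037], TCP at [0.3, 0.605, 0.256] pointing down, gripper open.
Joint ranges: [-2.63, 2.63], [-0.94, 2.18], [0.31, 2.57], [-1.31, 4.45], [0, 2.66], [-2.55, 2.55]. Speed limits (rad/s): [2.57, 2.57, 3.14, 3.14, 3.14, 3.14].

### API

Orientations are given as a rotation vector (axis times angle).
In Python, from workcell import bot gives the robot as it stands.
- The arm moves only by the tool servo_tool, never from a script. Its argument "moves" is a list of rows, each a list of 3 entries, a list of its own where there are three numbers: the closure in counts, from 0 (fully open) to 255 (shut), then the shift along the tool's x, y, z in m, then the turn about the tool's z in rad. A call has exactly 8 rows; each row shifts and turns the pose as measured when the row begins, along the tool's axes as they then stand; what a row does not reach is not made up. A row lasts 1/12 s, in which the tool goes at most 41.7 mm and 7.16 degrees, less where a joint would pass 70% of its speed; a pose out of reach is approached as far as the arm can. A call is refused whole if a number of a shift passes 0.0417 or a number of a turn 0.125, either way. A call with a gripper value outside its range is refused whole. The fingers move at their own pace and stop on an object; "newtons" is the grip in N (left out, the last holds). Time passes only in rows, so rows that do not move let the fingers close, or fill a call up. It gives the time, the measured TCP pose, the force and the opening at its end, in the units of the state.
- bot.read_state(): the state, without advancing time (a new reading comes with each control period).
- bot.read_camera(name): name is "side" or "top"; returns a dict with "pixels" (400x640x3 uint8, red, green, blue), "depth" (400x640 float32, m along the optical axis (not along the pixel's ray), 0 where there is no reading), "intrinsics" (3x3 intrinsics, pixels), "R" (3x3) and "t" (3): a world point X has camera coordinates R X + t. Camera axes: x right, y down, z forward; pixel columns grow to the right and rows downward; lengths in m; the calibration is good to about 2 mm. A picture is of the moment at which its call begins.
- bot.finish_job(): hands the job in, once; it reports no verdict.
The state is a dict: "time": time; "q": joint angles; "joint_vel": joint speeds; "joint_torque": joint torques, N m; "tool_pos": TCP position; "tcp_rot": TCP orientation; "wrist_force": force on the tool from outside, world axes, zero at the start; "torque": the same for the moment, N m; "width": opening from 0.0 (shut) to 1.0 (fully open).
Only numpy, scipy, OpenCV 4.12 (cv2) and the standard library are available. Lean on these libraries where they do the work, as an engineer would, in place of code of your own. Each camera call takes 0.05 s, during which the arm holds its last target.

### The job

Make up two kits in the two shallow trays on the desk: the longer tray gets the charger, lying lengthways in its oblong well, and one jar of push pins in its big square well; the shorter tray gets the glue stick, standing upright in its small square well, and the other jar of push pins in its big square well. Everything must sit flat on the floor of its well, clear of the lips, with the jars and the glue stick kept upright throughout; leave the screwdriver, the computer mouse and the little traffic cone where they are.

Things in the scene. Friction and masses are not known exactly. Their poses are not given: they have to be found in the camera images.
- glue_mid (a point): glue stick with yellow body and red cap, standing upright, round, 27 mm diameter, 92 mm tall, 34 g. Point: its centre, half-way up (46 mm above its underside); it may be taken higher, by the cap (the top 32 mm)
- jar_1_mid (a point): jar of push pins, upright: white body with black screw lid, round, 52 mm diameter, 70 mm tall, 130 g. Point: its centre, half-way up (35 mm above its underside). The two jars are identical and either may go to either tray
- jar_2_mid (a point): jar of push pins, upright: white body with black screw lid, round, 52 mm diameter, 70 mm tall, 130 g. Point: its centre, half-way up (35 mm above its underside). The two jars are identical and either may go to either tray
- charger_mid (a point): white plug-in charger lying flat, 28 mm tall, 75 g: a block 52 mm long (its x axis) by 46 mm wide (its y axis), with prongs that stick out 18 mm further at the +x end (70 mm over all). Point: centre of the block without prongs, half-way up (14 mm above its underside). Either way round is fine
- long_tray: fixed flat grey tray, 172 mm long (its y) by 82 mm wide (its x). Origin: centre of its underside, on the desk. Well floors (tan cork) lie 6 mm up, lips 12 mm up. Two wells along y, centred at x = 0: oblong well, 86 mm along y by 68 along x, centre y = +39 mm, for the charger, its length along y; big square well, 74 by 74 mm, centre y = -45 mm, for a jar
- short_tray: fixed flat grey tray, 135 mm long (its y) by 82 mm wide (its x). Origin: centre of its underside, on the desk. Well floors (tan cork) lie 6 mm up, lips 12 mm up. Two wells along y, centred at x = 0: small square well, 49 by 49 mm, centre y = +39 mm, for the glue stick; big square well, 74 by 74 mm, centre y = -26.5 mm, for a jar. A book shelf hangs over the back of the desk, from world x = 0.61 m, 0.47 m up: keep the wrist clear
- mouse: black computer mouse, 104 mm long (its x axis), 66 mm wide, 37 mm tall, loose; not part of a kit, leave alone. Origin: centre of its underside
- screwdriver: small screwdriver lying flat, orange handle 18 mm wide, 160 mm long over all (its y axis, handle at +y), 21 mm tall, loose; not part of a kit, leave alone. Origin: middle of its length, underside
- cone: toy traffic cone on a square black foot, 58 by 58 mm, 70 mm tall, loose; not part of a kit, leave alone. Origin: centre of its underside

How it is judged:
At the end, for the whole second after the job is handed in: Charger and a jar in the longer tray, glue stick and a jar in the shorter one, each flat and upright on its well's floor, centre within 13 mm of the well's (charger's block 19 mm lengthways), charger within 0.3 rad of lengthways; all at rest; mouse, cone and screwdriver within 30 mm of their start (x of charger_mid in the frame of long_tray between -0.013 and 0.013 m and y of charger_mid in the frame of long_tray between 0.02 and 0.058 m and z of charger_mid in the frame of long_tray between 0.016 and 0.024 m and x of glue_mid in the frame of short_tray between -0.013 and 0.013 m and y of glue_mid in the frame of short_tray between 0.026 and 0.052 m and z of glue_mid in the frame of short_tray between 0.048 and 0.056 m and ((x of jar_1_mid in the frame of long_tray between -0.013 and 0.013 m and y of jar_1_mid in the frame of long_tray between -0.058 and -0.032 m and z of jar_1_mid in the frame of long_tray between 0.037 and 0.045 m and x of jar_2_mid in the frame of short_tray between -0.013 and 0.013 m and y of jar_2_mid in the frame of short_tray between -0.0395 and -0.0135 m and z of jar_2_mid in the frame of short_tray between 0.037 and 0.045 m) or (x of jar_2_mid in the frame of long_tray between -0.013 and 0.013 m and y of jar_2_mid in the frame of long_tray between -0.058 and -0.032 m and z of jar_2_mid in the frame of long_tray between 0.037 and 0.045 m and x of jar_1_mid in the frame of short_tray between -0.013 and 0.013 m and y of jar_1_mid in the frame of short_tray between -0.0395 and -0.0135 m and z of jar_1_mid in the frame of short_tray between 0.037 and 0.045 m)) and angle between the x axis of charger_mid and the y axis of long_tray, either way round below 0.3 rad and angle between each of glue_mid, jar_1_mid, jar_2_mid, charger_mid's own z axis and vertical below 0.06 rad and linear speed of each of glue, jar_1, jar_2, charger below 0.02 m/s and distance of each of mouse, cone, screwdriver from where it was at the start of the episode below 0.03 m); the robot touches nothing.
It fails at once if a jar or the glue stick was tipped over (angle between any of jar_1_mid, jar_2_mid, glue_mid's own z axis and vertical above 0.6 rad).
It fails at once if the mouse, the cone or the screwdriver was pushed away (distance of any of mouse, cone, screwdriver from where it was at the start of the episode above 0.03 m).
It also fails if it takes over 104 s, if anything falls off the work surface, if the arm or the gripper's body presses on something with over 40 N, if the wrist force passes 120 N, or if a joint passes its speed limit or range.

## Working session

There is one attempt and no reset: what is moved stays moved. The work goes in short steps, Python scripts to look and compute and a tool call to move; the robot and the scene stay as the last step left them, time stands still between calls to the robot, and variables do not carry over. Pictures are saved under pics/ and viewed, and the job is handed in when it is done.

Besides the shell and the picture viewer there is one more tool, called after "Emit:" in YAML: its name, and indented under it one key for each argument. servo_tool: Moves the arm, as the interface text tells. Its arguments: {"type":"object","properties":{"moves":{"type":"array","items":{"type":"array"}},"newtons":{"type":"number"}},"required":["moves"]}

```bash
ls; mkdir -p pics
python3 - <<'E'
from workcell import bot
import cv2,pickle
s=bot.read_state();print({k:(v if not hasattr(v,'round') else v.round(3) if hasattr(v,'shape') else v) for k,v in s.items()})
d={}
for n in('top','side'):
    c=bot.read_camera(n);d[n]=c
    cv2.imwrite(f'pics/{n}0.png',c['pixels'][:,:,::-1]);print(n,c['intrinsics'],c['R'],c['t'])
pickle.dump(d,open('c0.pkl','wb'))
E
```

```text
pics
{'time': 0.0, 'q': array([ 1.074,  0.265,  1.605, -0.   ,  1.274, -0.037]), 'joint_vel': array([-0.002,  0.   , -0.   ,  0.001, -0.   ,  0.001]), 'joint_torque': array([ 1.0000e-03, -5.1509e+01, -3.6733e+01, -0.0000e+00,  1.3000e-02,
        0.0000e+00]), 'tool_pos': array([0.299, 0.604, 0.255]), 'tcp_rot': array([-7.160e-01, -3.058e+00,  3.000e-03]), 'wrist_force': array([-0.337,  0.881, -0.361]), 'torque': array([-0.038, -0.013,  0.038]), 'width': 0.9984800436989134}
top [[489.37769382   0.         323.2765417 ]
 [  0.         489.37769382 198.23304151]
 [  0.           0.           1.        ]] [[ 0.01934297 -0.99960079 -0.02059404]
 [-0.99629416 -0.01754421 -0.084203  ]
 [ 0.08380808  0.02214646 -0.99623579]] [0.03049586 0.55701362 1.34377488]
side [[460.32485562   0.         316.84125415]
 [  0.         460.32485562 199.97639261]
 [  0.           0.           1.        ]] [[-0.84464602 -0.53532395 -0.00116684]
 [-0.23938008  0.37964702 -0.89362482]
 [ 0.47882176 -0.75451733 -0.44881324]] [0.46635417 0.1814664  1.06833099]
```

View pics/top0.png

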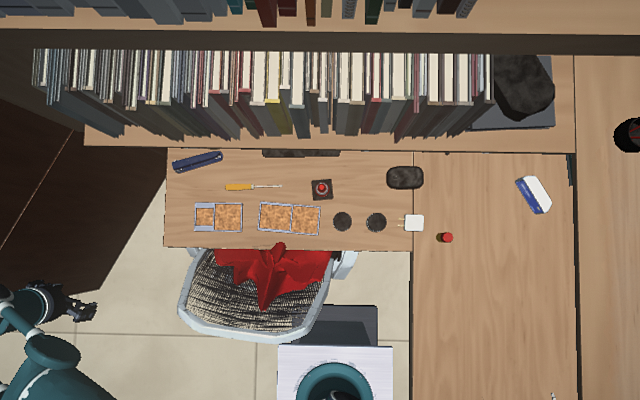

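View pics/side0.png

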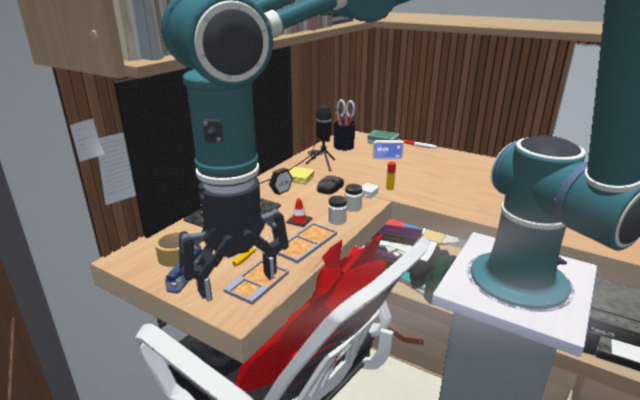

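The top view shows the short tray at (219,217), the long tray at (290,218), the jars at (342,221) and (376,221), the charger block at (413,222) with prongs to the left, and the glue at (445,237). The screwdriver is at (252,187), the cone at (322,189) and the mouse at (405,177). Next I'll measure these.

```bash
cat > h.py <<'E'
import numpy as np,cv2,pickle
def ray(c,u,v,z):
    K,R,t=c['intrinsics'],c['R'],c['t']
    d=R.T@(np.linalg.inv(K)@np.array([u,v,1.])); o=-R.T@t
    return o+d*(z-o[2])/d[2]
def cloud(c):
    K,R,t=c['intrinsics'],c['R'],c['t']
    v,u=np.mgrid[0:400,0:640]; D=c['depth'].astype(float)
    P=np.stack([(u-K[0,2])/K[0,0]*D,(v-K[1,2])/K[1,1]*D,D],-1)
    W=(P-t)@R; W[D==0]=np.nan
    return W
E
python3 - <<'E'
from h import *
d=pickle.load(open('c0.pkl','rb'));c=d['top']
W=cloud(c);im=c['pixels']
cv2.imwrite('pics/topz.png',cv2.resize(im[140:250,160:480,::-1],None,fx=2.5,fy=2.5,interpolation=cv2.INTER_CUBIC))
cs=d['side'];cv2.imwrite('pics/sidez.png',cv2.resize(cs['pixels'][140:310,150:420,::-1],None,fx=2.9,fy=2.9,interpolation=cv2.INTER_CUBIC))
for n,(u,v) in dict(jar1=(342,221),jar2=(376,221),ch=(413,222),glue=(445,237),mouse=(405,177),cone=(322,189),desk=(360,200),scr=(240,187),chair=(270,280),red=(280,250),chair2=(345,262),chairL=(190,320),edge=(300,240),box=(340,320)).items(): print(n,W[v,u].round(3))
hsv=cv2.cvtColor(im,cv2.COLOR_RGB2HSV)
roi=np.zeros(im.shape[:2],bool);roi[195:240,185:330]=1
# grey tray: low saturation
m=(roi&(hsv[...,1]<90)&(hsv[...,2]>60)).astype(np.uint8)
for cc in cv2.findContours(m,cv2.RETR_EXTERNAL,cv2.CHAIN_APPROX_NONE)[0]:
    if cv2.contourArea(cc)>200:
        r=cv2.minAreaRect(cc);print(r); B=cv2.boxPoints(r)
        print([ray(c,*p,.012)[:2].round(4) for p in B], ray(c,*r[0],.012))
E
```

```text
jar1 [ 0.492 -0.012  0.067]
jar2 [ 0.494 -0.103  0.066]
ch [ 0.494 -0.208  0.03 ]
glue [ 0.454 -0.282  0.093]
mouse [ 0.619 -0.185  0.034]
cone [0.578 0.044 0.062]
desk [ 0.556 -0.063 -0.007]
scr [0.585 0.277 0.018]
chair [0.327 0.185 0.016]
red [0.41  0.157 0.031]
chair2 [ 0.371 -0.028 -0.199]
chairL [0.227 0.378 0.104]
edge [ 0.439  0.105 -0.004]
box [ 0.107 -0.023 -0.7  ]
((288.3086242675781, 217.70077514648438), (61.98348617553711, 30.01715850830078), 4.969740867614746)
[array([0.4645, 0.2281]), array([0.5489, 0.2233]), array([0.5369, 0.0485]), array([0.4528, 0.0541])] [0.50065931 0.13836899 0.012     ]
((217.51321411132812, 216.39158630371094), (48.771087646484375, 29.79730796813965), 1.2453643083572388)
[array([0.4589, 0.407 ]), array([0.5431, 0.4087]), array([0.5426, 0.27  ]), array([0.4585, 0.269 ])] [0.50066546 0.33858738 0.012     ]
```

View pics/topz.png

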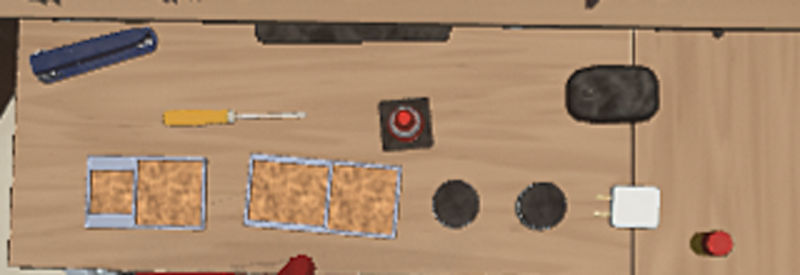

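View pics/sidez.png

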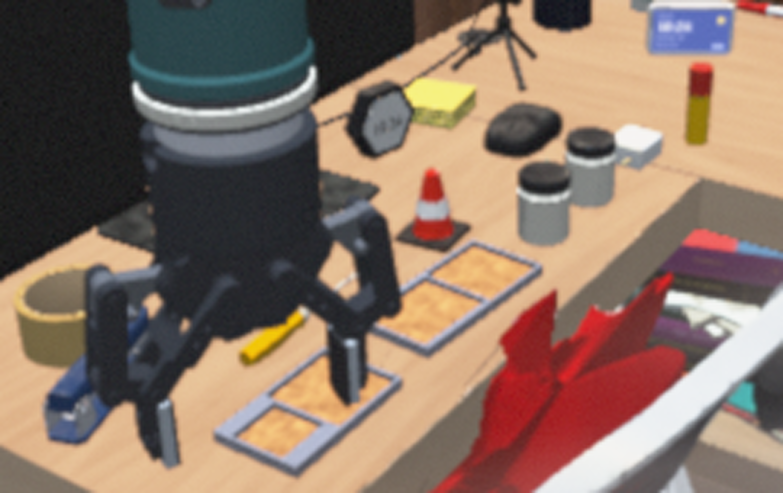

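```bash
cat > meas.py <<'E'
from h import *
def comps(m,lo,hi=1e9):
    n,l,s,ce=cv2.connectedComponentsWithStats(m.astype(np.uint8),connectivity=4)
    return [(ce[i],s[i],l==i) for i in range(1,n) if lo<=s[i,4]<hi]
def R(m,a,b,c_,d):
    z=np.zeros_like(m);z[b:d,a:c_]=m[b:d,a:c_];return z
E
python3 - <<'E'
from meas import *
d=pickle.load(open('c0.pkl','rb'));c=d['top'];im=c['pixels'];hsv=cv2.cvtColor(im,cv2.COLOR_RGB2HSV)
W=cloud(c); H,S,V=[hsv[...,i].astype(int) for i in range(3)]
cork=R((S>110)&(H>5)&(H<20)&(V>90),188,198,328,238)
cork=cork&~False
for ce,s,mk in comps(cork,80):
    cnt=cv2.findContours(mk.astype(np.uint8),0,1)[0][0];r=cv2.minAreaRect(cnt)
    print('cork',ce.round(1),s[4],ray(c,*ce,.006).round(4),r[1],r[2])
dark=R(V<85,330,205,392,236)
for ce,s,mk in comps(dark,60):
    cnt=cv2.findContours(mk.astype(np.uint8),0,1)[0][0];p,rad=cv2.minEnclosingCircle(cnt)
    print('jar',ce,p,rad,s[4],ray(c,*ce,.070).round(4),ray(c,*p,.07).round(4))
wh=R((S<40)&(V>170),390,205,430,240)
for ce,s,mk in comps(wh,60):
    cnt=cv2.findContours(mk.astype(np.uint8),0,1)[0][0];r=cv2.minAreaRect(cnt)
    print('charger',ce,r,s[4],ray(c,*ce,.028).round(4)); b=[ray(c,*p,.028)[:2] for p in cv2.boxPoints(r)];print(np.round(b,4))
red=R(((H<8)|(H>172))&(S>120)&(V>80),430,225,460,250)
for ce,s,mk in comps(red,10):print('glue',ce,s,ray(c,*ce,.092).round(4),ray(c,s[0]+s[2]/2-.5,s[1]+s[3]/2-.5,.08).round(4))
# side cross-check
c=d['side'];im=c['pixels'];hsv=cv2.cvtColor(im,cv2.COLOR_RGB2HSV);H,S,V=[hsv[...,i].astype(int) for i in range(3)]
dark=R(V<75,320,180,366,210)
for ce,s,mk in comps(dark,60):print('sjar',ce,s,ray(c,*ce,.063).round(4))
red=R(((H<8)|(H>172))&(S>120)&(V>80),380,155,400,180)
for ce,s,mk in comps(red,10):print('sglue',ce,s,ray(c,*ce,.076).round(4))
k=W.reshape(-1,3);u=(k[:,0]<.44)&(k[:,0]>.2)&(abs(k[:,1]-.15)<.3);print('chair maxz',np.nanpercentile(k[u,2],[90,99,99.9]))
E
```

```text
cork [227.1 216.8] 628 [0.5004 0.3126 0.006 ] (25.061588287353516, 25.561155319213867) 2.385944128036499
cork [274.6 216.6] 690 [0.5032 0.1778 0.006 ] (29.786258697509766, 23.35822296142578) 5.19442892074585
cork [304.4 219.2] 636 [0.4974 0.0933 0.006 ] (25.259469985961914, 25.259469985961914) 5.19442892074585
cork [204.  216.2] 264 [0.5009 0.3785 0.006 ] (16.0, 16.0) 90.0
jar [341.7443609  220.96616541] (341.9545593261719, 220.86363220214844) 9.343185424804688 266 [ 0.492  -0.0111  0.07  ] [ 0.4923 -0.0116  0.07  ]
jar [376.29496403 221.93165468] (375.9444580078125, 222.05555725097656) 9.922324180603027 278 [ 0.4912 -0.1037  0.07  ] [ 0.4908 -0.1028  0.07  ]
charger [414.        222.4551495] ((414.0, 222.0), (16.0, 18.0), 90.0) 301 [ 0.4932 -0.2114  0.028 ]
[[ 0.5162 -0.1865]
 [ 0.5171 -0.2361]
 [ 0.4729 -0.2362]
 [ 0.472  -0.1867]]
glue [447.34146341 236.85365854] [442 232  11  10  82] [ 0.4547 -0.2882  0.092 ] [ 0.4557 -0.2901  0.08  ]
sjar [331.67241379 187.04597701] [320 180  23  14 174] [ 0.5523 -0.0826  0.063 ]
sjar [336.31395349 202.70930233] [330 198  16   9  86] [ 0.4891 -0.0014  0.063 ]
sglue [391.25       166.67105263] [388 162   8  11  76] [ 0.4556 -0.2926  0.076 ]
chair maxz [0.66691882 0.68780536 0.69137574]
```

Run:
```python
from meas import *
np.set_printoptions(linewidth=200)
W=cloud(pickle.load(open('c0.pkl','rb'))['top'])
for v in range(240,400,15): print(v,W[v,170:400:15,0][0].round(2),W[v,170:400:15,2].round(2))
print(W[130:150:5,200:420:20,2].round(2),W[130:150:5,300,0])
```

```text
240 0.43 [ 0.    0.   -0.    0.   -0.01  0.    0.    0.   -0.    0.    0.   -0.    0.   -0.   -0.   -0.  ]
255 0.36 [-0.78 -0.78 -0.17 -0.04 -0.04 -0.05 -0.06  0.04 -0.01 -0.03 -0.03 -0.32 -0.18 -0.78 -0.78 -0.79]
270 0.29 [-0.79 -0.79 -0.8  -0.14 -0.19 -0.08 -0.07 -0.02 -0.    0.01  0.   -0.26 -0.23 -0.78 -0.79 -0.79]
285 0.23 [-0.78 -0.   -0.05 -0.07 -0.1  -0.12 -0.02 -0.03 -0.09 -0.08 -0.13 -0.79 -0.79 -0.79 -0.79 -0.78]
300 0.16 [-0.78  0.05  0.01 -0.   -0.79 -0.04  0.04 -0.06 -0.05 -0.06 -0.03 -0.8  -0.8  -0.8  -0.79 -0.79]
315 0.1 [-0.78  0.1  -0.79   nan  0.03 -0.78  0.02  0.01 -0.8  -0.68 -0.69 -0.68 -0.68   nan -0.79 -0.8 ]
330 0.03 [-0.78 -0.79  0.11  0.12  0.12  0.11  0.07  0.07  0.09  0.09 -0.45 -0.46 -0.48 -0.49 -0.78 -0.8 ]
345 -0.03 [-0.79 -0.79 -0.78 -0.79 -0.79 -0.78 -0.78 -0.78 -0.   -0.01 -0.01 -0.01 -0.02 -0.03 -0.8  -0.79]
360 -0.09 [-0.78 -0.78 -0.79 -0.8  -0.79 -0.8  -0.79 -0.78 -0.    0.    0.01  0.    0.   -0.   -0.   -0.79]
375 -0.16 [-0.78 -0.8  -0.78 -0.79 -0.79 -0.79 -0.79 -0.78 -0.   -0.    0.01  0.01  0.01 -0.   -0.   -0.8 ]
390 -0.22 [-0.79 -0.79 -0.78 -0.79 -0.78 -0.79 -0.78 -0.79 -0.    0.02  0.08  0.12  0.07  0.01  0.   -0.79]
[[0.55 0.57 0.49 0.53 0.53 0.57 0.52 0.53 0.5  0.51 0.57]
 [0.5  0.54 0.5  0.51 0.51 0.53 0.5  0.5  0.49 0.49 0.56]
 [0.49 0.5  0.5  0.5  0.5  0.49 0.5  0.5  0.49 0.49 0.5 ]
 [0.5  0.5  0.49 0.49 0.5  0.49 0.5  0.5  0.5  0.5  0.49]] [0.62639866 0.62676855 0.62424975 0.61473782]
```

Emit:
servo_tool:
  moves:
    - [0, [0, 0, 0], 0.123]
    - [0, [0, 0, 0], 0.123]
    - [0, [0, 0, 0], 0.123]
    - [0, [0, 0, 0], 0.123]
    - [0, [0, 0, 0], 0.123]
    - [0, [0, 0, 0], 0.123]
    - [0, [0, 0, 0], 0.123]
    - [0, [0, 0, 0], 0.123]
  newtons: 40

```text
time: 0.77
tool_pos: [0.2977, 0.6014, 0.2485]
tcp_rot: [2.096, 2.336, -0.02]
wrist_force: [0.1, 0.1, 0.5]
width: 0.997
```

```bash
cat > go.py <<'E'
import sys,numpy as np
from workcell import bot
from scipy.spatial.transform import Rotation as Ro
def go(x,y,z,yaw=0):
    s=bot.read_state();M=Ro.from_rotvec(s['tcp_rot']).as_matrix();p=np.array(s['tool_pos'])
    cur=np.arctan2(M[1,1],M[0,1]); 
    turn=-(yaw-cur)
    M2=Ro.from_euler('z',yaw).as_matrix()@np.array([[0,1,0],[1,0,0],[0,0,-1.]])
    d=np.array([x,y,z])-p
    print('t',round(s['time'],2),'pos',p.round(4),'tilt',M[2].round(3),'yaw',round(cur,3),'turn',round(turn,3),'d now-axes',(M.T@d).round(4),'d after-turn',(M2.T@d).round(4),'w',round(s['width'],3),'F',np.round(s['wrist_force'],1),'q',np.round(s['q'],2))
go(*map(float,sys.argv[1:]))
E
python3 go.py .492 -.0115 .2
```

```text
t 0.77 pos [0.2977 0.6014 0.2485] tilt [-0.011 -0.007 -1.   ] yaw 0.108 turn 0.108 d now-axes [-0.6297  0.1274  0.0542] d after-turn [-0.6129  0.1943  0.0485] w 0.997 F [0.1 0.1 0.5] q [ 1.07  0.27  1.61 -0.    1.27  0.97]
```

Emit:
servo_tool:
  moves:
    - [0, [-0.03, 0.015, 0], 0.108]
    - [0, [-0.038, 0.012, 0.003], 0]
    - [0, [-0.038, 0.012, 0.003], 0]
    - [0, [-0.038, 0.012, 0.003], 0]
    - [0, [-0.038, 0.012, 0.003], 0]
    - [0, [-0.038, 0.012, 0.003], 0]
    - [0, [-0.038, 0.012, 0.003], 0]
    - [0, [-0.038, 0.012, 0.003], 0]

```text
time: 1.43
tool_pos: [0.396, 0.3017, 0.2237]
tcp_rot: [2.219, 2.222, -0.025]
wrist_force: [0.6, -1.3, 0.6]
width: 1.0
```

```bash
python3 go.py .492 -.0115 .2
```

```text
t 1.43 pos [0.396  0.3017 0.2237] tilt [-0.012 -0.01  -1.   ] yaw 0.001 turn 0.001 d now-axes [-0.313   0.0959  0.0266] d after-turn [-0.3132  0.096   0.0237] w 1.0 F [ 0.6 -1.3  0.6] q [ 0.6  -0.04  2.   -0.    1.2   0.6 ]
```

Emit:
servo_tool:
  moves:
    - [0, [-0.04, 0.013, 0.003], 0]
    - [0, [-0.04, 0.013, 0.003], 0]
    - [0, [-0.04, 0.013, 0.003], 0]
    - [0, [-0.04, 0.013, 0.003], 0]
    - [0, [-0.04, 0.013, 0.003], 0]
    - [0, [-0.04, 0.013, 0.002], 0]
    - [0, [-0.04, 0.012, 0.002], 0]
    - [0, [-0.03, 0.006, 0], 0]

```text
time: 2.1
tool_pos: [0.4862, -0.0098, 0.2051]
tcp_rot: [2.218, 2.224, -0.029]
wrist_force: [1.6, -0.0, -0.7]
width: 1.003
```

```bash
python3 go.py .492 -.0115 .12
```

```text
t 2.1 pos [ 0.4862 -0.0098  0.2051] tilt [-0.013 -0.012 -1.   ] yaw 0.002 turn 0.002 d now-axes [-0.0006  0.0068  0.085 ] d after-turn [-0.0017  0.0058  0.0851] w 1.003 F [ 1.6 -0.  -0.7] q [-0.06 -0.05  2.05 -0.02  1.16 -0.06]
```

Emit:
servo_tool:
  moves:
    - [30, [-0.001, 0.005, 0.02], 0]
    - [30, [0, 0.001, 0.02], 0]
    - [30, [0, 0, 0.02], 0]
    - [30, [0, 0, 0.015], 0]
    - [30, [0, 0, 0.008], 0]
    - [30, [0, 0, 0], 0]
    - [30, [0, 0, 0], 0]
    - [30, [0, 0, 0], 0]

```text
time: 2.77
tool_pos: [0.4923, -0.0217, 0.1188]
tcp_rot: [2.231, 2.208, -0.031]
wrist_force: [-0.4, 0.8, -0.1]
width: 0.882
```

```bash
python3 go.py .492 -.0115 .048;python3 - <<'E'
from workcell import bot
import cv2
for n in('top','side'):
    c=bot.read_camera(n)
    if n=='side': im=c['pixels'][100:300,220:480]
    else: im=c['pixels'][150:290,260:440]
    cv2.imwrite(f'pics/{n}1.png',cv2.resize(im[:,:,::-1],None,fx=3,fy=3,interpolation=cv2.INTER_CUBIC))
E
```

```text
t 2.77 pos [ 0.4923 -0.0217  0.1188] tilt [-0.016 -0.012 -1.   ] yaw -0.011 turn -0.011 d now-axes [0.0113 0.0005 0.0706] d after-turn [ 0.0102 -0.0003  0.0708] w 0.882 F [-0.4  0.8 -0.1] q [-0.08  0.06  2.11 -0.02  0.98 -0.06]
```

View pics/side1.png

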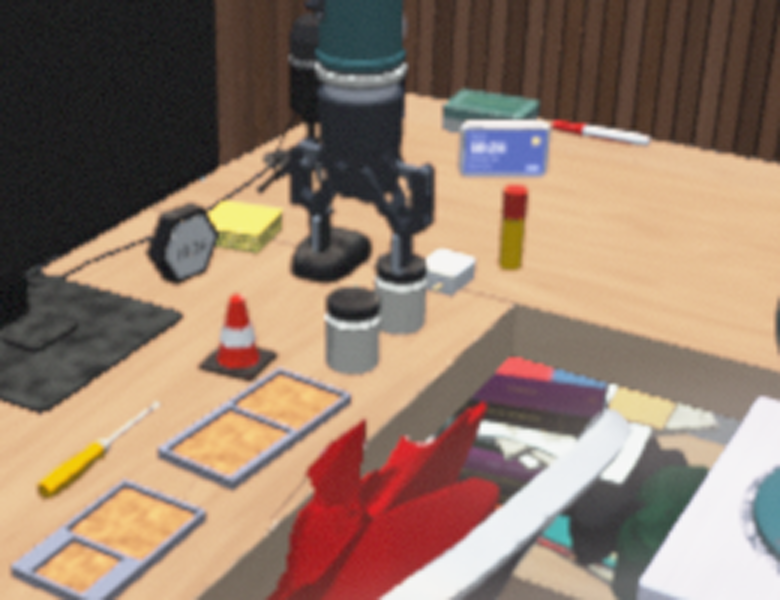

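Emit:
servo_tool:
  moves:
    - [30, [0.009, 0, 0], -0.011]
    - [30, [0.001, 0, 0], 0]
    - [30, [0, 0, 0.02], 0]
    - [30, [0, 0, 0.02], 0]
    - [30, [0, 0, 0.015], 0]
    - [30, [0, 0, 0.009], 0]
    - [30, [0, 0, 0], 0]
    - [30, [0, 0, 0], 0]

```text
time: 3.53
tool_pos: [0.4998, -0.0093, 0.0609]
tcp_rot: [2.204, 2.217, -0.012]
wrist_force: [0.4, -0.8, -0.1]
width: 0.884
```

```bash
python3 go.py .492 -.0115 .048;python3 - <<'E'
from workcell import bot
import cv2
c=bot.read_camera('side');im=c['pixels'][120:270,260:460]
cv2.imwrite(f'pics/side2.png',cv2.resize(im[:,:,::-1],None,fx=4,fy=4,interpolation=cv2.INTER_CUBIC))
E
```

```text
t 3.53 pos [ 0.4998 -0.0093  0.0609] tilt [-0.017  0.006 -1.   ] yaw 0.006 turn 0.006 d now-axes [-0.002  -0.0079  0.0129] d after-turn [-0.0022 -0.0078  0.0129] w 0.884 F [ 0.4 -0.8 -0.1] q [-0.06  0.14  2.15 -0.02  0.84 -0.05]
```

View pics/side2.png

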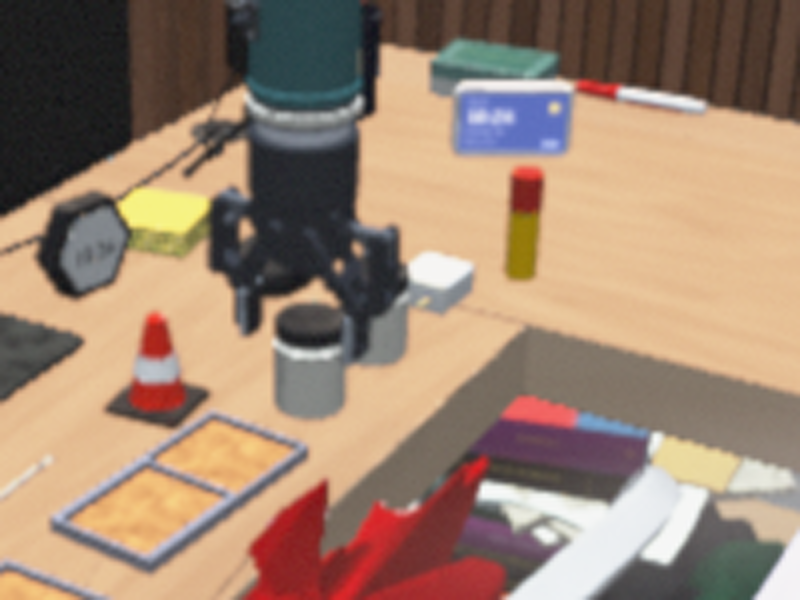

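Emit:
servo_tool:
  moves:
    - [30, [-0.001, -0.005, 0], 0.006]
    - [30, [-0.001, -0.003, 0.005], 0]
    - [30, [0, 0, 0.005], 0]
    - [30, [0, 0, 0.002], 0]
    - [30, [0, 0, 0], 0]
    - [30, [0, 0, 0], 0]
    - [60, [0, 0, 0], 0]
    - [80, [0, 0, 0], 0]

```text
time: 4.25
tool_pos: [0.4937, -0.012, 0.0515]
tcp_rot: [2.208, 2.206, -0.005]
wrist_force: [-0.7, 0.1, -0.0]
width: 0.69
```

```bash
python3 go.py .492 -.0115 .048
```

```text
t 4.25 pos [ 0.4937 -0.012   0.0515] tilt [-0.017  0.013 -1.   ] yaw -0.001 turn -0.001 d now-axes [ 0.0006 -0.0018  0.0035] d after-turn [ 0.0005 -0.0017  0.0035] w 0.69 F [-0.7  0.1 -0. ] q [-0.06  0.14  2.17 -0.02  0.81 -0.05]
```

Emit:
servo_tool:
  moves:
    - [110, [0, -0.001, 0.002], 0]
    - [160, [0, 0, 0.001], 0]
    - [200, [0, 0, 0], 0]
    - [200, [0, 0, 0], 0]
    - [200, [0, 0, 0], 0]
    - [200, [0, 0, -0.01], 0]
    - [200, [0, 0, -0.02], 0]
    - [200, [0, 0, -0.02], 0]

```text
time: 4.92
tool_pos: [0.4882, -0.0109, 0.0975]
tcp_rot: [2.214, 2.211, -0.016]
wrist_force: [0.2, 0.7, -0.7]
width: 0.599
```

```bash
python3 go.py .4974 .0933 .12 -0.068
```

```text
t 4.92 pos [ 0.4882 -0.0109  0.0975] tilt [-0.016  0.001 -1.   ] yaw -0.001 turn 0.067 d now-axes [ 0.1038  0.0092 -0.0242] d after-turn [ 0.1046  0.0021 -0.0225] w 0.599 F [ 0.2  0.7 -0.7] q [-0.06  0.07  2.15 -0.02  0.92 -0.05]
```

Emit:
servo_tool:
  moves:
    - [200, [0.02, 0.001, -0.005], 0]
    - [200, [0.03, 0.001, 0], 0]
    - [200, [0.025, 0.001, 0], 0]
    - [200, [0.015, 0.001, 0], 0]
    - [200, [0.006, 0.001, 0], 0]
    - [200, [0, 0, 0], 0]
    - [200, [0, 0, 0], 0]
    - [200, [0, 0, 0], 0]

```text
time: 5.58
tool_pos: [0.4979, 0.0874, 0.1102]
tcp_rot: [2.209, 2.203, -0.004]
wrist_force: [-0.4, -0.4, -1.2]
width: 0.592
```

```bash
python3 go.py .4974 .0933 .056
```

```text
t 5.58 pos [0.4979 0.0874 0.1102] tilt [-0.017  0.014 -1.   ] yaw -0.003 turn -0.003 d now-axes [ 0.0068 -0.0013  0.0541] d after-turn [ 0.0059 -0.0005  0.0542] w 0.592 F [-0.4 -0.4 -1.2] q [ 0.14  0.08  2.11 -0.02  0.94  0.15]
```

Emit:
servo_tool:
  moves:
    - [200, [0.005, 0, 0], 0]
    - [200, [0.001, 0, 0.01], 0]
    - [200, [0, 0, 0.012], 0]
    - [200, [0, 0, 0.012], 0]
    - [200, [0, 0, 0.006], 0]
    - [200, [0, 0, 0], 0]
    - [200, [0, 0, 0], 0]
    - [200, [0, 0, 0], 0]

```text
time: 6.25
tool_pos: [0.4974, 0.0888, 0.0655]
tcp_rot: [2.217, 2.197, -0.008]
wrist_force: [0.3, 0.2, -2.2]
width: 0.601
```

```bash
python3 go.py .4974 .0933 .056
```

```text
t 6.25 pos [0.4974 0.0888 0.0655] tilt [-0.018  0.011 -1.   ] yaw -0.009 turn -0.009 d now-axes [ 0.0046 -0.0001  0.0095] d after-turn [0.0045 0.     0.0095] w 0.601 F [ 0.3  0.2 -2.2] q [ 0.14  0.15  2.14 -0.03  0.85  0.17]
```

Emit:
servo_tool:
  moves:
    - [200, [0.004, 0, 0], 0]
    - [200, [0.001, 0, 0.005], 0]
    - [200, [0, 0, 0.003], 0]
    - [200, [0, 0, 0.002], 0]
    - [200, [0, 0, 0.001], 0]
    - [200, [0, 0, 0], 0]
    - [200, [0, 0, 0], 0]
    - [200, [0, 0, 0], 0]

```text
time: 6.92
tool_pos: [0.5003, 0.0946, 0.0574]
tcp_rot: [2.214, 2.195, -0.002]
wrist_force: [-0.5, 0.5, -2.0]
width: 0.6
```

```bash
python3 go.py .4974 .0933 .055
```

```text
t 6.92 pos [0.5003 0.0946 0.0574] tilt [-0.018  0.016 -1.   ] yaw -0.009 turn -0.009 d now-axes [-0.0013 -0.0029  0.0024] d after-turn [-0.0013 -0.0029  0.0024] w 0.6 F [-0.5  0.5 -2. ] q [ 0.15  0.16  2.14 -0.03  0.83  0.18]
```

Emit:
servo_tool:
  moves:
    - [200, [-0.001, -0.003, 0.001], 0]
    - [200, [0, 0, 0.002], 0]
    - [200, [0, 0, 0.002], 0]
    - [200, [0, 0, 0.002], 0]
    - [200, [0, 0, 0], 0]
    - [200, [0, 0, 0], 0]
    - [200, [0, 0, 0], 0]
    - [200, [0, 0, 0], 0]

```text
time: 7.58
tool_pos: [0.498, 0.0937, 0.0572]
tcp_rot: [2.214, 2.195, -0.001]
wrist_force: [-0.4, 0.2, -0.9]
width: 0.597
```

```bash
python3 go.py .4974 .0933 .055
```

```text
t 7.58 pos [0.498  0.0937 0.0572] tilt [-0.018  0.017 -1.   ] yaw -0.009 turn -0.009 d now-axes [-0.0004 -0.0007  0.0022] d after-turn [-0.0004 -0.0006  0.0022] w 0.597 F [-0.4  0.2 -0.9] q [ 0.15  0.16  2.14 -0.03  0.83  0.18]
```

Emit:
servo_tool:
  moves:
    - [200, [0, 0, 0.004], 0]
    - [200, [0, 0, 0], 0]
    - [150, [0, 0, 0], 0]
    - [110, [0, 0, 0], 0]
    - [80, [0, 0, 0], 0]
    - [60, [0, 0, 0], 0]
    - [40, [0, 0, 0], 0]
    - [30, [0, 0, 0], 0]

```text
time: 8.25
tool_pos: [0.4986, 0.0937, 0.0562]
tcp_rot: [2.215, 2.195, -0.003]
wrist_force: [0.1, 0.7, -0.5]
width: 0.884
```

```bash
python3 go.py .4974 .0933 .055;python3 - <<'E'
from workcell import bot
import cv2
c=bot.read_camera('side');im=c['pixels'][120:270,240:440]
cv2.imwrite(f'pics/side3.png',cv2.resize(im[:,:,::-1],None,fx=4,fy=4,interpolation=cv2.INTER_CUBIC))
E
```

```text
t 8.25 pos [0.4986 0.0937 0.0562] tilt [-0.018  0.015 -1.   ] yaw -0.009 turn -0.009 d now-axes [-0.0004 -0.0012  0.0011] d after-turn [-0.0004 -0.0012  0.0012] w 0.884 F [ 0.1  0.7 -0.5] q [ 0.15  0.16  2.14 -0.03  0.83  0.18]
```

View pics/side3.png

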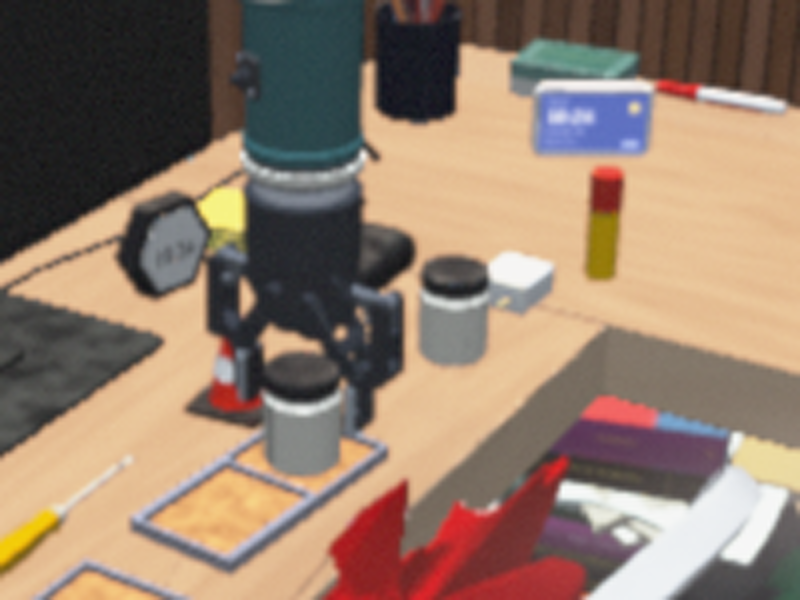

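The side view shows the jar upright in the square well at about (303,420), with the fingers open and clear. Next I go up and across to jar 2.

Emit:
servo_tool:
  moves:
    - [30, [0, 0, -0.02], 0]
    - [30, [0, 0, -0.03], 0]
    - [30, [0, 0, -0.03], 0]
    - [30, [-0.02, 0, -0.01], 0]
    - [30, [-0.038, 0, 0], 0]
    - [30, [-0.038, 0, 0], 0]
    - [30, [-0.038, 0, 0], 0]
    - [30, [-0.038, 0, 0], 0]

```text
time: 8.97
tool_pos: [0.4958, -0.0763, 0.1527]
tcp_rot: [2.202, 2.21, -0.004]
wrist_force: [0.9, 0.4, -0.8]
width: 0.884
```

```bash
python3 go.py .491 -.1033 .125
```

```text
t 8.97 pos [ 0.4958 -0.0763  0.1527] tilt [-0.018  0.014 -1.   ] yaw 0.004 turn 0.004 d now-axes [-0.0265 -0.0053  0.0281] d after-turn [-0.027  -0.0048  0.0277] w 0.884 F [ 0.9  0.4 -0.8] q [-0.19  0.02  2.09 -0.02  1.02 -0.19]
```

Emit:
servo_tool:
  moves:
    - [30, [-0.015, -0.003, 0], 0]
    - [30, [-0.003, -0.001, 0.01], 0]
    - [30, [0, 0, 0.015], 0]
    - [30, [0, 0, 0.005], 0]
    - [30, [0, 0, 0], 0]
    - [30, [0, 0, 0], 0]
    - [30, [0, 0, 0], 0]
    - [30, [0, 0, 0], 0]

```text
time: 9.63
tool_pos: [0.4919, -0.1003, 0.1211]
tcp_rot: [2.208, 2.201, -0.005]
wrist_force: [-0.3, 0.4, -0.4]
width: 0.881
```

```bash
python3 go.py .491 -.1033 .05
```

```text
t 9.63 pos [ 0.4919 -0.1003  0.1211] tilt [-0.019  0.015 -1.   ] yaw -0.003 turn -0.003 d now-axes [-0.0016 -0.002   0.0711] d after-turn [-0.003  -0.0009  0.0711] w 0.881 F [-0.3  0.4 -0.4] q [-0.24  0.05  2.11 -0.02  0.96 -0.23]
```

Emit:
servo_tool:
  moves:
    - [30, [-0.002, -0.001, 0.015], 0]
    - [30, [0, -0.001, 0.018], 0]
    - [30, [0, 0, 0.018], 0]
    - [30, [0, 0, 0.012], 0]
    - [30, [0, 0, 0.005], 0]
    - [30, [0, 0, 0.001], 0]
    - [30, [0, 0, 0], 0]
    - [60, [0, 0, 0], 0]

```text
time: 10.3
tool_pos: [0.4969, -0.1008, 0.0553]
tcp_rot: [2.194, 2.202, 0.005]
wrist_force: [0.2, -0.9, -0.1]
width: 0.775
```

```bash
python3 go.py .491 -.1033 .05
```

```text
t 10.3 pos [ 0.4969 -0.1008  0.0553] tilt [-0.021  0.026 -0.999] yaw 0.004 turn 0.004 d now-axes [-0.0024 -0.0061  0.0052] d after-turn [-0.0025 -0.0059  0.0053] w 0.775 F [ 0.2 -0.9 -0.1] q [-0.24  0.15  2.15 -0.02  0.81 -0.23]
```

Emit:
servo_tool:
  moves:
    - [40, [-0.002, -0.005, 0.002], 0]
    - [60, [0, -0.001, 0.003], 0]
    - [80, [0, 0, 0.001], 0]
    - [110, [0, 0, 0], 0]
    - [160, [0, 0, 0], 0]
    - [200, [0, 0, 0], 0]
    - [200, [0, 0, 0], 0]
    - [200, [0, 0, 0], 0]

```text
time: 10.97
tool_pos: [0.4927, -0.1037, 0.0521]
tcp_rot: [2.191, 2.199, 0.01]
wrist_force: [0.1, 0.3, -1.8]
width: 0.601
```

```bash
python3 go.py .491 -.1033 .05
```

```text
t 10.97 pos [ 0.4927 -0.1037  0.0521] tilt [-0.022  0.031 -0.999] yaw 0.004 turn 0.004 d now-axes [ 0.0005 -0.0018  0.0021] d after-turn [ 0.0004 -0.0017  0.0021] w 0.601 F [ 0.1  0.3 -1.8] q [-0.25  0.15  2.17 -0.02  0.79 -0.24]
```

Emit:
servo_tool:
  moves:
    - [200, [0, 0, -0.012], 0]
    - [200, [0, 0, -0.025], 0]
    - [200, [0, 0, -0.03], 0]
    - [200, [0.01, 0, -0.03], 0]
    - [200, [0.025, 0, -0.02], 0]
    - [200, [0.036, 0.001, -0.003], 0]
    - [200, [0.036, 0.001, 0], 0]
    - [200, [0.036, 0.001, 0], 0]

```text
time: 11.63
tool_pos: [0.4906, 0.0415, 0.1732]
tcp_rot: [2.205, 2.188, 0.007]
wrist_force: [1.0, -0.1, -1.3]
width: 0.596
```

```bash
python3 go.py .5004 .3126 .17
```

```text
t 11.63 pos [0.4906 0.0415 0.1732] tilt [-0.021  0.028 -0.999] yaw -0.007 turn -0.007 d now-axes [ 0.2711  0.0077 -0.0024] d after-turn [0.2711 0.0098 0.0032] w 0.596 F [ 1.  -0.1 -1.3] q [ 0.05 -0.03  2.09 -0.03  1.05  0.07]
```

Emit:
servo_tool:
  moves:
    - [200, [0.038, 0.001, 0], 0]
    - [200, [0.038, 0.001, 0], 0]
    - [200, [0.038, 0.001, 0], 0]
    - [200, [0.038, 0.001, 0], 0]
    - [200, [0.038, 0.001, 0], 0]
    - [200, [0.035, 0.001, 0], 0]
    - [200, [0.022, 0.001, 0], 0]
    - [200, [0.01, 0, 0], 0]

```text
time: 12.3
tool_pos: [0.4976, 0.3158, 0.1683]
tcp_rot: [2.201, 2.191, 0.014]
wrist_force: [0.1, -0.2, -0.2]
width: 0.597
```

```bash
python3 go.py .5004 .3126 .1
```

```text
t 12.3 pos [0.4976 0.3158 0.1683] tilt [-0.019  0.032 -0.999] yaw -0.004 turn -0.004 d now-axes [-0.0019  0.0006  0.0684] d after-turn [-0.0032  0.0028  0.0683] w 0.597 F [ 0.1 -0.2 -0.2] q [ 0.54  0.16  1.89 -0.04  1.07  0.56]
```

Emit:
servo_tool:
  moves:
    - [200, [-0.003, 0.001, 0], 0]
    - [200, [-0.001, 0, 0.012], 0]
    - [200, [0, 0, 0.018], 0]
    - [200, [0, 0, 0.018], 0]
    - [200, [0, 0, 0.012], 0]
    - [200, [0, 0, 0.004], 0]
    - [200, [0, 0, 0], 0]
    - [200, [0, 0, 0], 0]

```text
time: 12.97
tool_pos: [0.4995, 0.3041, 0.0975]
tcp_rot: [2.202, 2.189, 0.004]
wrist_force: [-0.4, -0.3, -1.0]
width: 0.596
```

```bash
python3 go.py .5004 .3126 .06
```

```text
t 12.97 pos [0.4995 0.3041 0.0975] tilt [-0.024  0.028 -0.999] yaw -0.006 turn -0.006 d now-axes [ 0.0094 -0.0002  0.0372] d after-turn [0.0085 0.0009 0.0375] w 0.596 F [-0.4 -0.3 -1. ] q [ 0.52  0.24  1.95 -0.04  0.94  0.55]
```

Emit:
servo_tool:
  moves:
    - [200, [0.007, 0, 0], 0]
    - [200, [0.001, 0, 0.008], 0]
    - [200, [0, 0, 0.01], 0]
    - [200, [0, 0, 0.009], 0]
    - [200, [0, 0, 0.004], 0]
    - [200, [0, 0, 0], 0]
    - [200, [0, 0, 0], 0]
    - [200, [0, 0, 0], 0]

```text
time: 13.63
tool_pos: [0.5026, 0.3127, 0.0656]
tcp_rot: [2.202, 2.187, 0.011]
wrist_force: [-0.2, -0.2, -1.7]
width: 0.598
```

```bash
python3 go.py .5004 .3126 .058
```

```text
t 13.63 pos [0.5026 0.3127 0.0656] tilt [-0.022  0.032 -0.999] yaw -0.007 turn -0.007 d now-axes [ 0.0001 -0.0024  0.0076] d after-turn [-0.0001 -0.0022  0.0076] w 0.598 F [-0.2 -0.2 -1.7] q [ 0.53  0.29  1.96 -0.05  0.88  0.57]
```

Emit:
servo_tool:
  moves:
    - [200, [0, -0.002, 0.003], 0]
    - [200, [0, 0, 0.003], 0]
    - [200, [0, 0, 0.003], 0]
    - [200, [0, 0, 0.003], 0]
    - [200, [0, 0, 0.003], 0]
    - [200, [0, 0, 0], 0]
    - [200, [0, 0, 0], 0]
    - [200, [0, 0, 0], 0]

```text
time: 14.3
tool_pos: [0.5029, 0.314, 0.0602]
tcp_rot: [2.202, 2.186, 0.016]
wrist_force: [-0.5, 0.4, -1.6]
width: 0.595
```

```bash
python3 go.py .5004 .3126 .058
```

```text
t 14.3 pos [0.5029 0.314  0.0602] tilt [-0.02   0.035 -0.999] yaw -0.007 turn -0.007 d now-axes [-0.0014 -0.0026  0.0022] d after-turn [-0.0014 -0.0025  0.0022] w 0.595 F [-0.5  0.4 -1.6] q [ 0.54  0.29  1.96 -0.05  0.87  0.57]
```

Emit:
servo_tool:
  moves:
    - [200, [-0.001, -0.002, 0.003], 0]
    - [200, [0, 0, 0.004], 0]
    - [200, [0, 0, 0.004], 0]
    - [200, [0, 0, 0], 0]
    - [200, [0, 0, 0], 0]
    - [200, [0, 0, 0], 0]
    - [200, [0, 0, 0], 0]
    - [200, [0, 0, 0], 0]

```text
time: 14.97
tool_pos: [0.5025, 0.3139, 0.0581]
tcp_rot: [2.202, 2.186, 0.018]
wrist_force: [-1.6, 0.6, 4.8]
width: 0.599
```

```bash
python3 go.py .5004 .3126 .058
```

```text
t 14.97 pos [0.5025 0.3139 0.0581] tilt [-0.019  0.035 -0.999] yaw -0.007 turn -0.007 d now-axes [-0.0013 -0.0021  0.0001] d after-turn [-0.0013 -0.0021  0.0001] w 0.599 F [-1.6  0.6  4.8] q [ 0.54  0.3   1.96 -0.05  0.86  0.57]
```

Contact: +4.8 N at z 0.058. Releasing and going up.

Emit:
servo_tool:
  moves:
    - [170, [0, 0, 0], 0]
    - [140, [0, 0, 0], 0]
    - [110, [0, 0, 0], 0]
    - [70, [0, 0, 0], 0]
    - [30, [0, 0, 0], 0]
    - [30, [0, 0, 0], 0]
    - [30, [0, 0, -0.015], 0]
    - [30, [0, 0, -0.03], 0]

```text
time: 15.63
tool_pos: [0.4957, 0.3114, 0.0949]
tcp_rot: [2.205, 2.189, -0.007]
wrist_force: [0.6, 0.3, 0.1]
width: 0.881
```

Emit:
servo_tool:
  moves:
    - [30, [0, 0, -0.03], 0]
    - [30, [0, 0, -0.03], 0]
    - [30, [-0.02, 0, -0.01], 0]
    - [30, [-0.04, 0, 0], 0]
    - [30, [-0.04, 0, 0], 0]
    - [30, [-0.04, 0, 0], 0]
    - [30, [-0.04, 0, 0], 0]
    - [30, [-0.04, 0, 0], 0]

```text
time: 16.3
tool_pos: [0.4968, 0.0954, 0.1794]
tcp_rot: [2.187, 2.2, 0.016]
wrist_force: [-0.1, -0.5, -0.7]
width: 0.88
```

```bash
python3 go.py .4932 -.2114 .15;python3 - <<'E'
from workcell import bot
import cv2
c=bot.read_camera('side');im=c['pixels'][120:320,200:466]
cv2.imwrite(f'pics/side4.png',cv2.resize(im[:,:,::-1],None,fx=3,fy=3,interpolation=cv2.INTER_CUBIC))
E
```

```text
t 16.3 pos [0.4968 0.0954 0.1794] tilt [-0.02   0.035 -0.999] yaw 0.006 turn 0.006 d now-axes [-0.3061 -0.0065  0.0355] d after-turn [-0.3068 -0.0036  0.0294] w 0.88 F [-0.1 -0.5 -0.7] q [ 0.16 -0.01  2.06 -0.03  1.06  0.16]
```

View pics/side4.png

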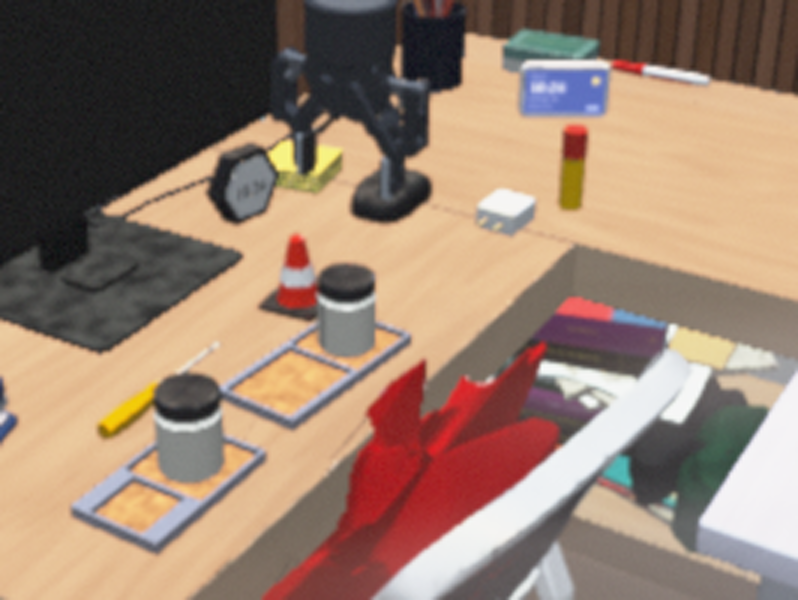

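The side view shows both jars upright in their wells, at (347,310) and (190,430). The cone and screwdriver haven't moved. The charger is next.

Emit:
servo_tool:
  moves:
    - [30, [-0.038, -0.001, 0], 0]
    - [30, [-0.038, -0.001, 0.003], 0]
    - [30, [-0.038, -0.001, 0.004], 0]
    - [30, [-0.038, -0.001, 0.004], 0]
    - [30, [-0.038, 0, 0.004], 0]
    - [30, [-0.038, 0, 0.004], 0]
    - [30, [-0.03, 0, 0.004], 0]
    - [30, [-0.018, 0, 0], 0]

```text
time: 17.02
tool_pos: [0.4927, -0.1947, 0.1624]
tcp_rot: [2.187, 2.192, 0.015]
wrist_force: [-0.1, 0.2, -0.4]
width: 0.883
```

```bash
python3 go.py .494 -.2114 .1
```

```text
t 17.02 pos [ 0.4927 -0.1947  0.1624] tilt [-0.025  0.039 -0.999] yaw 0.003 turn 0.003 d now-axes [-0.0152 -0.0012  0.0628] d after-turn [-0.0167  0.0013  0.0624] w 0.883 F [-0.1  0.2 -0.4] q [-0.42  0.04  2.04 -0.01  1.01 -0.42]
```

Emit:
servo_tool:
  moves:
    - [30, [-0.01, 0, 0.005], 0]
    - [30, [-0.002, -0.001, 0.015], 0]
    - [30, [0, -0.001, 0.018], 0]
    - [30, [0, 0, 0.015], 0]
    - [30, [0, 0, 0.008], 0]
    - [30, [0, 0, 0], 0]
    - [30, [0, 0, 0], 0]
    - [30, [0, 0, 0], 0]

```text
time: 17.68
tool_pos: [0.4936, -0.2116, 0.0976]
tcp_rot: [2.194, 2.185, 0.015]
wrist_force: [-0.4, 0.4, -0.3]
width: 0.88
```

```bash
python3 go.py .494 -.2114 .05
python3 - <<'E'
from workcell import bot
from meas import *
from h import *
c=bot.read_camera('top');im=c['pixels']
cv2.imwrite('pics/top5.png',cv2.resize(im[160:260,180:460,::-1],None,fx=2.8,fy=2.8,interpolation=cv2.INTER_CUBIC))
c=bot.read_camera('side')
cv2.imwrite('pics/side5.png',cv2.resize(c['pixels'][110:230,300:460,::-1],None,fx=5,fy=5,interpolation=cv2.INTER_CUBIC))
E
```

```text
t 17.68 pos [ 0.4936 -0.2116  0.0976] tilt [-0.025  0.039 -0.999] yaw -0.004 turn -0.004 d now-axes [ 0.0014 -0.0014  0.0475] d after-turn [0.0002 0.0004 0.0476] w 0.88 F [-0.4  0.4 -0.3] q [-0.45  0.13  2.08 -0.01  0.88 -0.44]
```

View pics/top5.png

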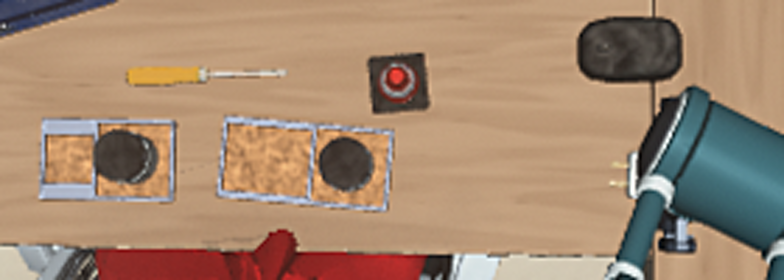

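View pics/side5.png

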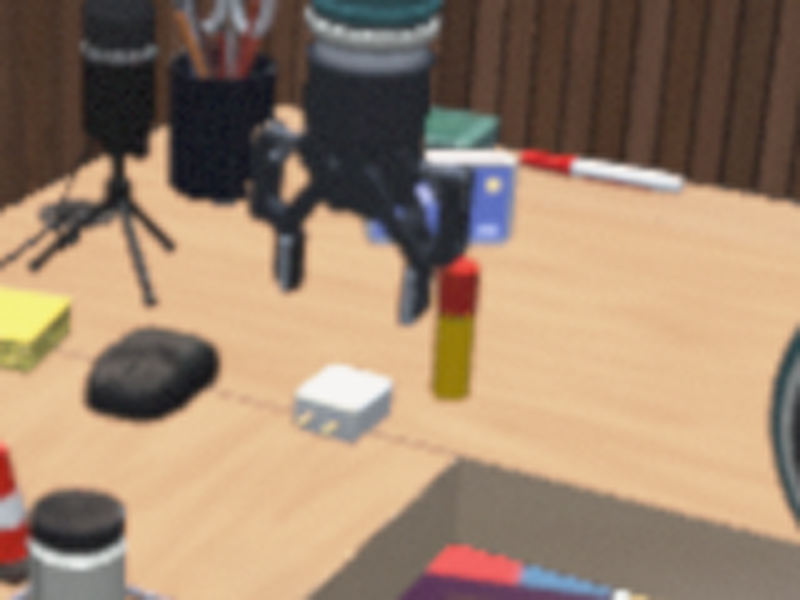

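The side view shows the open jaws above the charger at (343,400). Both jars sit in their wells in the top view. I'll descend and grip.

Emit:
servo_tool:
  moves:
    - [30, [0.001, -0.001, 0.012], 0]
    - [30, [0, -0.001, 0.016], 0]
    - [30, [0, -0.001, 0.015], 0]
    - [30, [0, -0.001, 0.01], 0]
    - [30, [0, 0, 0.004], 0]
    - [30, [0, 0, 0], 0]
    - [30, [0, 0, 0], 0]
    - [60, [0, 0, 0], 0]

```text
time: 18.45
tool_pos: [0.4965, -0.2132, 0.0417]
tcp_rot: [2.185, 2.178, 0.022]
wrist_force: [0.2, -0.2, 0.3]
width: 0.771
```

```bash
python3 go.py .494 -.2114 .034
python3 - <<'E'
from workcell import bot
import cv2
c=bot.read_camera('side')
cv2.imwrite('pics/side6.png',cv2.resize(c['pixels'][110:230,300:460,::-1],None,fx=5,fy=5,interpolation=cv2.INTER_CUBIC))
E
```

```text
t 18.45 pos [ 0.4965 -0.2132  0.0417] tilt [-0.03   0.05  -0.998] yaw -0.002 turn -0.002 d now-axes [ 0.002  -0.0029  0.0076] d after-turn [ 0.0018 -0.0025  0.0077] w 0.771 F [ 0.2 -0.2  0.3] q [-0.45  0.21  2.11 -0.01  0.76 -0.44]
```

View pics/side6.png

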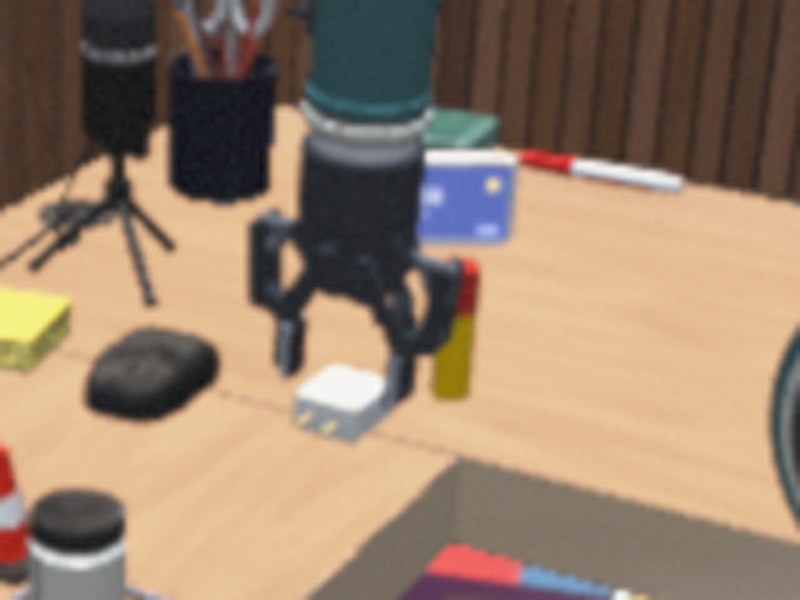

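Emit:
servo_tool:
  moves:
    - [60, [0.001, -0.002, 0.002], 0]
    - [60, [0.001, -0.001, 0.004], 0]
    - [80, [0, 0, 0.001], 0]
    - [110, [0, 0, 0], 0]
    - [130, [0, 0, 0], 0]
    - [160, [0, 0, 0], 0]
    - [200, [0, 0, 0], 0]
    - [200, [0, 0, 0], 0]

```text
time: 19.17
tool_pos: [0.4958, -0.2122, 0.0368]
tcp_rot: [2.181, 2.174, 0.025]
wrist_force: [0.1, -0.4, -0.8]
width: 0.531
```

```bash
python3 go.py .494 -.2114 .034
python3 - <<'E'
from workcell import bot
import cv2
c=bot.read_camera('side')
cv2.imwrite('pics/side7.png',cv2.resize(c['pixels'][110:230,300:460,::-1],None,fx=5,fy=5,interpolation=cv2.INTER_CUBIC))
E
```

```text
t 19.17 pos [ 0.4958 -0.2122  0.0368] tilt [-0.032  0.055 -0.998] yaw -0.002 turn -0.002 d now-axes [ 0.0009 -0.0019  0.0027] d after-turn [ 0.0008 -0.0018  0.0028] w 0.531 F [ 0.1 -0.4 -0.8] q [-0.45  0.22  2.12 -0.01  0.74 -0.44]
```

View pics/side7.png

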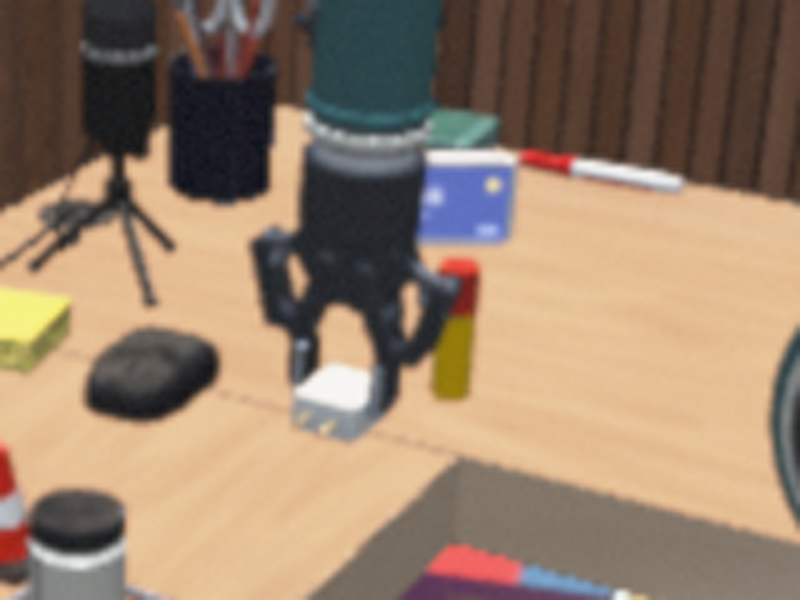

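Emit:
servo_tool:
  moves:
    - [200, [0, 0, -0.03], 0]
    - [200, [0, 0, -0.03], 0]
    - [200, [0, 0, -0.03], 0]
    - [200, [0.01, 0, -0.025], 0.02]
    - [200, [0.025, 0, -0.01], 0.02]
    - [200, [0.036, 0.001, -0.002], 0.02]
    - [200, [0.038, 0.001, 0], 0.005]
    - [200, [0.038, 0.001, 0], 0]

```text
time: 19.88
tool_pos: [0.4987, -0.0627, 0.1646]
tcp_rot: [2.268, 2.087, 0.027]
wrist_force: [0.2, 0.9, -1.4]
width: 0.529
```

```bash
python3 go.py .5026 .168 .16 -0.066
```

```text
t 19.88 pos [ 0.4987 -0.0627  0.1646] tilt [-0.028  0.056 -0.998] yaw -0.082 turn -0.016 d now-axes [ 0.2302 -0.0154 -0.0026] d after-turn [ 0.2304 -0.0114  0.0046] w 0.529 F [ 0.2  0.9 -1.4] q [-0.16 -0.02  2.1  -0.03  1.   -0.06]
```

Emit:
servo_tool:
  moves:
    - [200, [0.038, -0.002, 0], -0.008]
    - [200, [0.038, -0.002, 0], -0.008]
    - [200, [0.038, -0.002, 0], 0]
    - [200, [0.038, -0.002, 0], 0]
    - [200, [0.034, -0.002, 0], 0]
    - [200, [0.02, -0.001, 0], 0]
    - [200, [0.01, 0, 0], 0]
    - [200, [0, 0, 0], 0]

```text
time: 20.55
tool_pos: [0.5021, 0.17, 0.1588]
tcp_rot: [2.243, 2.11, 0.034]
wrist_force: [0.0, -0.6, 0.2]
width: 0.526
```

```bash
python3 go.py .5026 .168 .08 -0.066
```

```text
t 20.55 pos [0.5021 0.17   0.1588] tilt [-0.026  0.06  -0.998] yaw -0.06 turn 0.006 d now-axes [ 0.0001 -0.0041  0.0787] d after-turn [-0.002   0.0006  0.0788] w 0.526 F [ 0.  -0.6  0.2] q [ 0.31  0.05  2.04 -0.05  1.01  0.4 ]
```

Emit:
servo_tool:
  moves:
    - [200, [0, -0.001, 0.008], 0.005]
    - [200, [0, -0.001, 0.014], 0]
    - [200, [0, -0.001, 0.018], 0]
    - [200, [0, -0.001, 0.018], 0]
    - [200, [0, 0, 0.012], 0]
    - [200, [0, 0, 0.005], 0]
    - [200, [0, 0, 0], 0]
    - [200, [0, 0, 0], 0]

```text
time: 21.22
tool_pos: [0.5022, 0.1573, 0.078]
tcp_rot: [2.257, 2.093, 0.027]
wrist_force: [0.5, -0.4, -1.0]
width: 0.53
```

```bash
python3 go.py .5026 .168 .05 -0.066
```

```text
t 21.22 pos [0.5022 0.1573 0.078 ] tilt [-0.03   0.058 -0.998] yaw -0.075 turn -0.009 d now-axes [ 0.0116 -0.002   0.0276] d after-turn [ 0.0107 -0.0003  0.028 ] w 0.53 F [ 0.5 -0.4 -1. ] q [ 0.29  0.14  2.11 -0.07  0.84  0.4 ]
```

Emit:
servo_tool:
  moves:
    - [200, [0.009, 0, 0], -0.008]
    - [200, [0.002, -0.001, 0.003], 0]
    - [200, [0, -0.001, 0.008], 0]
    - [200, [0, 0, 0.009], 0]
    - [200, [0, 0, 0.006], 0]
    - [200, [0, 0, 0.002], 0]
    - [200, [0, 0, 0], 0]
    - [200, [0, 0, 0], 0]

```text
time: 21.88
tool_pos: [0.5051, 0.1684, 0.0496]
tcp_rot: [2.247, 2.1, 0.034]
wrist_force: [0.1, 0.8, -1.7]
width: 0.528
```

```bash
python3 go.py .5026 .168 .044 -0.066
```

```text
t 21.88 pos [0.5051 0.1684 0.0496] tilt [-0.029  0.063 -0.998] yaw -0.067 turn -0.001 d now-axes [-0.0004 -0.0028  0.0055] d after-turn [-0.0006 -0.0025  0.0056] w 0.528 F [ 0.1  0.8 -1.7] q [ 0.31  0.2   2.11 -0.07  0.78  0.42]
```

Emit:
servo_tool:
  moves:
    - [200, [0, -0.002, 0.002], 0]
    - [200, [0, -0.001, 0.003], 0]
    - [200, [0, 0, 0.004], 0]
    - [200, [0, 0, 0.004], 0]
    - [200, [0, 0, 0.003], 0]
    - [200, [0, 0, 0], 0]
    - [200, [0, 0, 0], 0]
    - [200, [0, 0, 0], 0]

```text
time: 22.55
tool_pos: [0.5053, 0.1695, 0.0448]
tcp_rot: [2.248, 2.097, 0.037]
wrist_force: [-0.4, -0.6, -1.1]
width: 0.53
```

```bash
python3 go.py .5026 .168 .043 -0.066;python3 - <<'E'
from workcell import bot
import cv2
c=bot.read_camera('side')
cv2.imwrite('pics/side8.png',cv2.resize(c['pixels'][150:270,220:380,::-1],None,fx=5,fy=5,interpolation=cv2.INTER_CUBIC))
E
```

```text
t 22.55 pos [0.5053 0.1695 0.0448] tilt [-0.028  0.065 -0.997] yaw -0.069 turn -0.003 d now-axes [-0.0016 -0.0027  0.0017] d after-turn [-0.0017 -0.0026  0.0018] w 0.53 F [-0.4 -0.6 -1.1] q [ 0.31  0.2   2.12 -0.07  0.77  0.43]
```

View pics/side8.png

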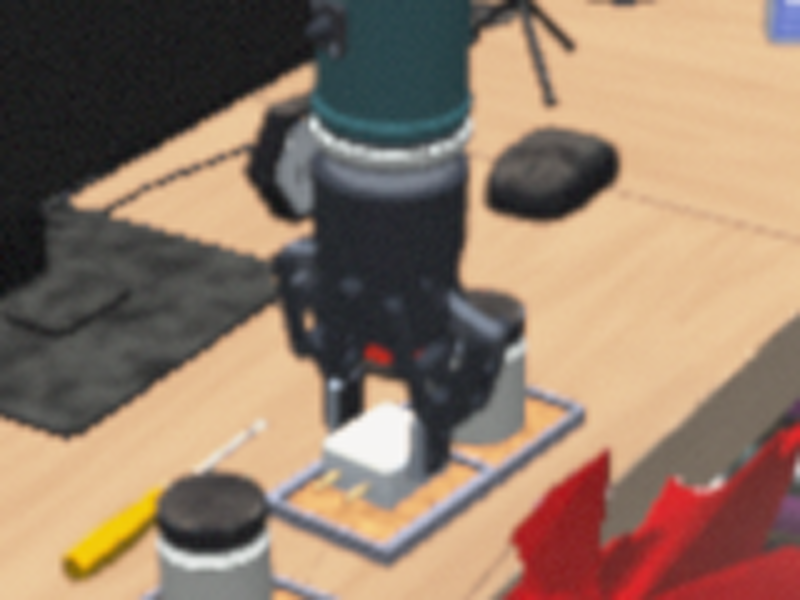

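The side view shows the charger at (372,455), over the oblong well with its prongs pointing to +y. I'll nudge it 3 mm, set it down and release.

Emit:
servo_tool:
  moves:
    - [200, [-0.002, -0.004, 0], 0]
    - [200, [0, -0.001, 0.003], 0]
    - [200, [0, 0, 0.004], 0]
    - [200, [0, 0, 0], 0]
    - [200, [0, 0, 0], 0]
    - [160, [0, 0, 0], 0]
    - [130, [0, 0, 0], 0]
    - [100, [0, 0, 0], 0]

```text
time: 23.27
tool_pos: [0.5002, 0.1674, 0.0431]
tcp_rot: [2.249, 2.097, 0.033]
wrist_force: [0.5, 0.5, 0.3]
width: 0.603
```

Emit:
servo_tool:
  moves:
    - [70, [0, 0, 0], 0]
    - [50, [0, 0, 0], 0]
    - [30, [0, 0, 0], 0]
    - [30, [0, 0, -0.02], 0]
    - [30, [0, 0, -0.035], 0]
    - [30, [0, 0, -0.04], 0]
    - [30, [0, 0, -0.04], 0]
    - [30, [-0.01, 0, -0.02], -0.02]

```text
time: 23.93
tool_pos: [0.483, 0.1611, 0.1922]
tcp_rot: [2.235, 2.128, -0.001]
wrist_force: [1.3, 0.4, 0.2]
width: 0.886
```

```bash
python3 go.py .4555 -.290 .19 0;python3 - <<'E'
from workcell import bot
import cv2
c=bot.read_camera('side')
cv2.imwrite('pics/side9.png',cv2.resize(c['pixels'][150:270,220:380,::-1],None,fx=5,fy=5,interpolation=cv2.INTER_CUBIC))
E
```

```text
t 23.93 pos [0.483  0.1611 0.1922] tilt [-0.039  0.04  -0.998] yaw -0.049 turn -0.049 d now-axes [-0.4515 -0.0057  0.0195] d after-turn [-0.4511 -0.0275  0.0022] w 0.886 F [1.3 0.4 0.2] q [ 0.3  -0.01  2.04 -0.06  1.09  0.38]
```

View pics/side9.png

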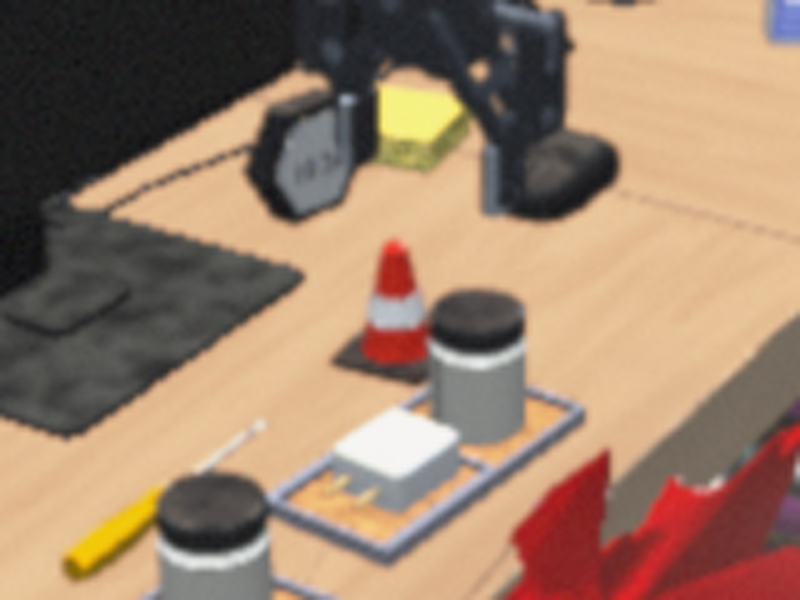

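Emit:
servo_tool:
  moves:
    - [30, [-0.03, -0.002, 0], -0.025]
    - [30, [-0.04, -0.003, 0], -0.025]
    - [30, [-0.04, -0.003, 0], 0]
    - [30, [-0.04, -0.003, 0], 0]
    - [30, [-0.04, -0.003, 0], 0]
    - [30, [-0.04, -0.003, 0], 0]
    - [30, [-0.04, -0.002, 0], 0]
    - [30, [-0.04, -0.002, 0], 0]

```text
time: 24.65
tool_pos: [0.4652, -0.1541, 0.2107]
tcp_rot: [2.155, 2.195, 0.021]
wrist_force: [0.9, 0.1, 1.6]
width: 0.887
```

```bash
python3 go.py .4555 -.290 .17 0;python3 - <<'E'
from workcell import bot
from meas import *
c=bot.read_camera('top');im=c['pixels'];pickle.dump(c,open('c9.pkl','wb'))
cv2.imwrite('pics/top9.png',cv2.resize(im[190:250,185:345,::-1],None,fx=5,fy=5,interpolation=cv2.INTER_CUBIC))
E
```

```text
t 24.65 pos [ 0.4652 -0.1541  0.2107] tilt [-0.037  0.056 -0.998] yaw 0.019 turn 0.019 d now-axes [-0.134  -0.0146  0.045 ] d after-turn [-0.1359 -0.0097  0.0407] w 0.887 F [0.9 0.1 1.6] q [-0.36 -0.1   2.08 -0.02  1.09 -0.37]
```

View pics/top9.png

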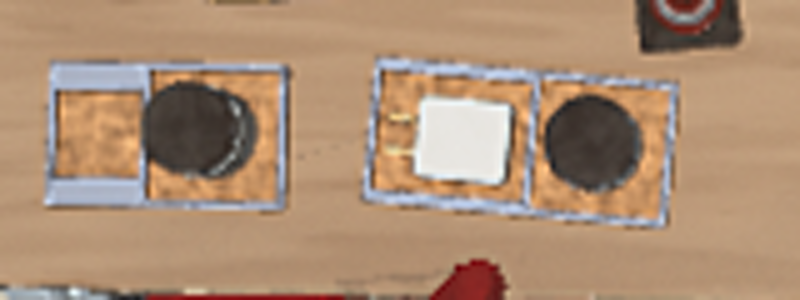

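```bash
cat > chk.py <<'E'
from meas import *
def chk(c):
    im=c['pixels'];hsv=cv2.cvtColor(im,cv2.COLOR_RGB2HSV);H,S,V=[hsv[...,i].astype(int) for i in range(3)]
    L=(np.array([.5007,.1384]),-.0685);Sh=(np.array([.5003,.3386]),0.0)
    def loc(p,T):
        a=T[1];d=p[:2]-T[0];return np.round(np.array([np.cos(a)*d[0]+np.sin(a)*d[1],-np.sin(a)*d[0]+np.cos(a)*d[1]]),4)
    for nm,m,z,box in (('jar',V<85,.076,(200,200,325,235)),('charger',(S<40)&(V>200),.034,(255,200,300,235)),('glue',((H<8)|(H>172))&(S>120)&(V>80),.098,(185,200,225,235))):
        for ce,s,mk in comps(R(m,*box),30):
            cnt=cv2.findContours(mk.astype(np.uint8),0,1)[0][0];p=cv2.minEnclosingCircle(cnt);r=cv2.minAreaRect(cnt)
            w=ray(c,*(ce if nm!='charger' else r[0]),z);print(nm,ce.round(1),s[4],w.round(4),'long',loc(w,L),'short',loc(w,Sh),'circ',np.round(p[0],1),round(p[1],1),'rect',np.round(r[1],1),round(r[2],1), 'circ->',ray(c,*p[0],z)[:2].round(4))
if __name__=='__main__': chk(pickle.load(open('c9.pkl','rb')))
E
python3 chk.py
```

```text
jar [222.5 215.1] 273 [0.5015 0.3098 0.076 ] long [-0.0109  0.1711] short [ 0.0012 -0.0288] circ [222.5 215.5] 10.7 rect [17. 18.] 90.0 circ-> [0.5006 0.3099]
jar [302.7 218.1] 270 [0.4976 0.0938 0.076 ] long [-0.     -0.0447] short [-0.0027 -0.2448] circ [302.5 218.5] 9.6 rect [18. 18.] 90.0 circ-> [0.4965 0.0943]
jar [233.  217.5] 31 [0.4956 0.2814 0.076 ] long [-0.0149  0.1424] short [-0.0047 -0.0572] circ [231. 217.] 7.3 rect [ 4.4 14.5] 12.1 circ-> [0.497  0.2868]
charger [277.  217.5] 284 [0.4995 0.1676 0.034 ] long [-0.0031  0.029 ] short [-0.0008 -0.171 ] circ [277.  217.5] 11.1 rect [17.9 15.8] 5.7 circ-> [0.4997 0.1677]
```

Emit:
servo_tool:
  moves:
    - [30, [-0.034, -0.002, 0.005], 0.015]
    - [30, [-0.032, -0.002, 0.006], 0]
    - [30, [-0.028, -0.002, 0.006], 0]
    - [30, [-0.02, -0.002, 0.004], 0]
    - [30, [-0.01, -0.002, 0], 0]
    - [30, [0, 0, 0], 0]
    - [30, [0, 0, 0], 0]
    - [30, [0, 0, 0], 0]

```text
time: 25.37
tool_pos: [0.4538, -0.2927, 0.1921]
tcp_rot: [2.186, 2.16, 0.016]
wrist_force: [1.1, -0.1, 0.1]
width: 0.882
```

```bash
python3 go.py .4555 -.290 .13 0
```

```text
t 25.37 pos [ 0.4538 -0.2927  0.1921] tilt [-0.04   0.056 -0.998] yaw -0.011 turn -0.011 d now-axes [ 0.0052 -0.0018  0.0619] d after-turn [0.0027 0.0017 0.0621] w 0.882 F [ 1.1 -0.1  0.1] q [-0.62  0.02  2.01 -0.    1.05 -0.61]
```

Emit:
servo_tool:
  moves:
    - [30, [0.003, 0.001, 0.004], -0.01]
    - [30, [0.001, 0, 0.008], 0]
    - [30, [0.001, -0.001, 0.012], 0]
    - [30, [0, -0.001, 0.014], 0]
    - [30, [0, -0.001, 0.012], 0]
    - [30, [0, 0, 0.007], 0]
    - [30, [0, 0, 0.002], 0]
    - [30, [0, 0, 0], 0]

```text
time: 26.03
tool_pos: [0.4564, -0.2814, 0.1267]
tcp_rot: [2.165, 2.184, 0.018]
wrist_force: [-0.4, -0.6, -0.5]
width: 0.88
```

```bash
python3 go.py .4553 -.2905 .072 0;python3 - <<'E'
from workcell import bot
import cv2
c=bot.read_camera('side')
cv2.imwrite('pics/side10.png',cv2.resize(c['pixels'][100:220,320:480,::-1],None,fx=5,fy=5,interpolation=cv2.INTER_CUBIC))
E
```

```text
t 26.03 pos [ 0.4564 -0.2814  0.1267] tilt [-0.039  0.055 -0.998] yaw 0.01 turn 0.01 d now-axes [-0.007  -0.0042  0.0549] d after-turn [-0.0091 -0.0011  0.0547] w 0.88 F [-0.4 -0.6 -0.5] q [-0.6   0.08  2.07 -0.    0.92 -0.61]
```

View pics/side10.png

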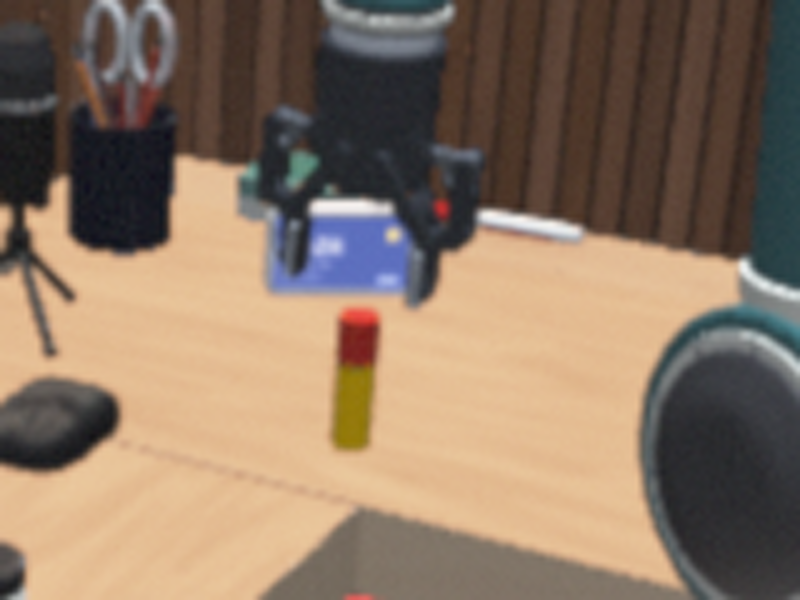

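Emit:
servo_tool:
  moves:
    - [30, [-0.007, -0.001, 0], 0.008]
    - [30, [-0.001, 0, 0.004], 0]
    - [30, [0, -0.001, 0.008], 0]
    - [30, [0, -0.001, 0.012], 0]
    - [30, [0, -0.001, 0.012], 0]
    - [30, [0, 0, 0.008], 0]
    - [30, [0, 0, 0.003], 0]
    - [30, [0, 0, 0], 0]

```text
time: 26.75
tool_pos: [0.4579, -0.2953, 0.0807]
tcp_rot: [2.17, 2.167, 0.021]
wrist_force: [0.3, 0.5, -0.6]
width: 0.884
```

```bash
python3 go.py .4553 -.2905 .072 0;python3 - <<'E'
from workcell import bot
import cv2
c=bot.read_camera('side')
cv2.imwrite('pics/side11.png',cv2.resize(c['pixels'][100:220,320:480,::-1],None,fx=5,fy=5,interpolation=cv2.INTER_CUBIC))
E
```

```text
t 26.75 pos [ 0.4579 -0.2953  0.0807] tilt [-0.044  0.063 -0.997] yaw 0.0 turn 0.0 d now-axes [ 0.0052 -0.0032  0.0083] d after-turn [ 0.0048 -0.0026  0.0087] w 0.884 F [ 0.3  0.5 -0.6] q [-0.62  0.15  2.09  0.    0.82 -0.62]
```

View pics/side11.png

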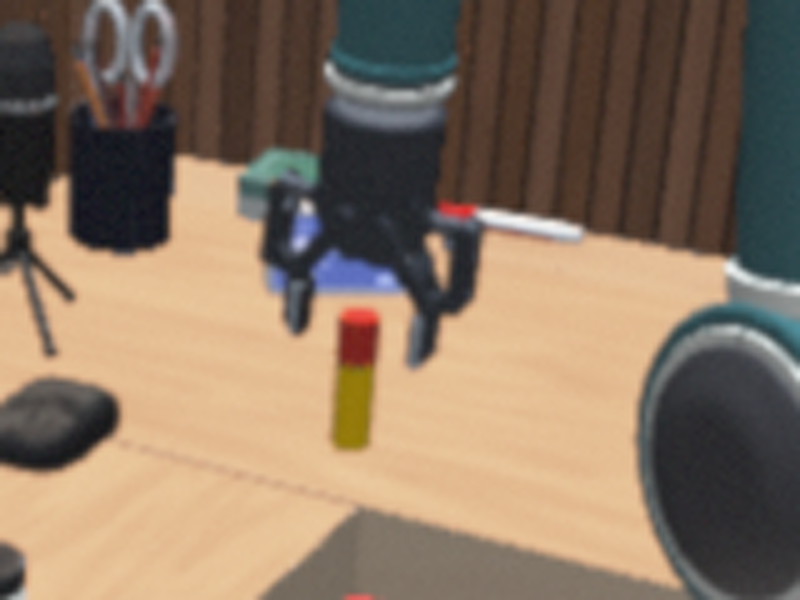

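Emit:
servo_tool:
  moves:
    - [40, [0.004, -0.002, 0.002], 0]
    - [40, [0.001, -0.001, 0.003], 0]
    - [40, [0, 0, 0.004], 0]
    - [40, [0, 0, 0.002], 0]
    - [60, [0, 0, 0], 0]
    - [60, [0, 0, 0], 0]
    - [60, [0, 0, 0], 0]
    - [60, [0, 0, 0], 0]

```text
time: 27.47
tool_pos: [0.457, -0.2912, 0.0707]
tcp_rot: [2.166, 2.164, 0.022]
wrist_force: [0.1, -0.7, 0.6]
width: 0.763
```

```bash
python3 go.py .4553 -.2905 .072 0
```

```text
t 27.47 pos [ 0.457  -0.2912  0.0707] tilt [-0.046  0.066 -0.997] yaw 0.001 turn 0.001 d now-axes [ 0.0006 -0.0016 -0.0014] d after-turn [ 0.0007 -0.0017 -0.0013] w 0.763 F [ 0.1 -0.7  0.6] q [-0.61  0.16  2.11  0.    0.79 -0.61]
```

Emit:
servo_tool:
  moves:
    - [90, [0, -0.002, 0], 0]
    - [110, [0, 0, 0], 0]
    - [130, [0, 0, 0], 0]
    - [145, [0, 0, 0], 0]
    - [160, [0, 0, 0], 0]
    - [180, [0, 0, 0], 0]
    - [210, [0, 0, 0], 0]
    - [230, [0, 0, 0], 0]
  newtons: 30

```text
time: 28.13
tool_pos: [0.4549, -0.2917, 0.0716]
tcp_rot: [2.166, 2.164, 0.022]
wrist_force: [0.5, -0.6, 0.1]
width: 0.311
```

```bash
python3 go.py .4553 -.2905 .072 0;python3 - <<'E'
from workcell import bot
import cv2
c=bot.read_camera('side')
cv2.imwrite('pics/side12.png',cv2.resize(c['pixels'][100:220,320:480,::-1],None,fx=5,fy=5,interpolation=cv2.INTER_CUBIC))
E
```

```text
t 28.13 pos [ 0.4549 -0.2917  0.0716] tilt [-0.047  0.067 -0.997] yaw 0.001 turn 0.001 d now-axes [ 0.0012  0.0004 -0.0005] d after-turn [ 0.0012  0.0004 -0.0004] w 0.311 F [ 0.5 -0.6  0.1] q [-0.62  0.16  2.11  0.    0.79 -0.62]
```

View pics/side12.png

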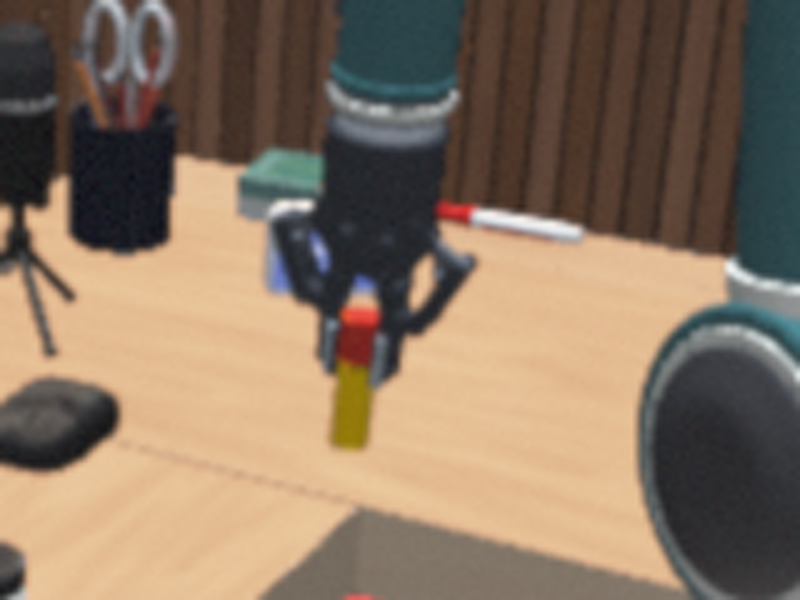

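The side view shows the glue gripped by its cap and upright at (357,380). I'll lift and carry it.

Emit:
servo_tool:
  moves:
    - [230, [0, 0, -0.03], 0]
    - [230, [0, 0, -0.035], 0]
    - [230, [0, 0, -0.035], 0]
    - [230, [0.005, 0, -0.03], 0]
    - [230, [0.02, 0.001, -0.01], 0]
    - [230, [0.03, 0.002, 0], 0]
    - [230, [0.036, 0.002, 0], 0]
    - [230, [0.038, 0.002, 0], 0]

```text
time: 28.85
tool_pos: [0.4536, -0.1577, 0.2121]
tcp_rot: [2.176, 2.151, 0.023]
wrist_force: [1.6, -0.4, 0.5]
width: 0.315
```

```bash
python3 go.py .501 .3785 .18 0
```

```text
t 28.85 pos [ 0.4536 -0.1577  0.2121] tilt [-0.047  0.069 -0.997] yaw -0.01 turn -0.01 d now-axes [0.5377 0.0399 0.0097] d after-turn [0.5362 0.0474 0.0321] w 0.315 F [ 1.6 -0.4  0.5] q [-0.37 -0.13  2.11 -0.02  1.08 -0.35]
```

Emit:
servo_tool:
  moves:
    - [230, [0.039, 0.003, 0], 0]
    - [230, [0.039, 0.003, 0], 0]
    - [230, [0.039, 0.003, 0], 0]
    - [230, [0.039, 0.003, 0], 0]
    - [230, [0.039, 0.003, 0], 0]
    - [230, [0.039, 0.003, 0], 0]
    - [230, [0.039, 0.003, 0], 0]
    - [230, [0.039, 0.003, 0], 0]

```text
time: 29.52
tool_pos: [0.4812, 0.1679, 0.2007]
tcp_rot: [2.176, 2.141, 0.034]
wrist_force: [-0.0, 0.4, 0.2]
width: 0.312
```

```bash
python3 go.py .501 .3785 .18 0
```

```text
t 29.52 pos [0.4812 0.1679 0.2007] tilt [-0.046  0.078 -0.996] yaw -0.014 turn -0.014 d now-axes [0.2117 0.0151 0.0122] d after-turn [0.2106 0.0198 0.0207] w 0.312 F [-0.   0.4  0.2] q [ 0.33 -0.04  2.05 -0.08  1.08  0.38]
```

Emit:
servo_tool:
  moves:
    - [230, [0.036, 0.003, 0], -0.01]
    - [230, [0.036, 0.003, 0], 0]
    - [230, [0.036, 0.003, 0], 0]
    - [230, [0.034, 0.003, 0], 0]
    - [230, [0.026, 0.003, 0], 0]
    - [230, [0.016, 0.002, 0], 0]
    - [230, [0.008, 0, 0], 0]
    - [230, [0, 0, 0], 0]

```text
time: 30.18
tool_pos: [0.4969, 0.3797, 0.1902]
tcp_rot: [2.155, 2.166, 0.038]
wrist_force: [-0.4, 0.1, 0.1]
width: 0.311
```

```bash
python3 go.py .501 .3785 .12 0
```

```text
t 30.18 pos [0.4969 0.3797 0.1902] tilt [-0.043  0.078 -0.996] yaw 0.007 turn 0.007 d now-axes [ 0.0018 -0.0014  0.0703] d after-turn [-0.0012  0.0041  0.0702] w 0.311 F [-0.4  0.1  0.1] q [ 0.65  0.2   1.81 -0.09  1.1   0.69]
```

Emit:
servo_tool:
  moves:
    - [230, [0.002, 0.002, 0.004], 0]
    - [230, [0.002, 0, 0.008], 0]
    - [230, [0.001, -0.001, 0.012], 0]
    - [230, [0.001, -0.001, 0.014], 0]
    - [230, [0, -0.001, 0.012], 0]
    - [230, [0, 0, 0.007], 0]
    - [230, [0, 0, 0.003], 0]
    - [230, [0, 0, 0], 0]

```text
time: 30.85
tool_pos: [0.5, 0.3753, 0.1223]
tcp_rot: [2.161, 2.159, 0.029]
wrist_force: [-0.0, -0.3, -0.5]
width: 0.306
```

```bash
python3 go.py .501 .3785 .09 0
```

```text
t 30.85 pos [0.5    0.3753 0.1223] tilt [-0.048  0.074 -0.996] yaw 0.001 turn 0.001 d now-axes [ 0.0048 -0.0014  0.0321] d after-turn [0.0032 0.001  0.0323] w 0.306 F [-0.  -0.3 -0.5] q [ 0.65  0.27  1.86 -0.1   0.98  0.7 ]
```

Emit:
servo_tool:
  moves:
    - [230, [0.003, 0.001, 0.002], 0]
    - [230, [0.001, -0.001, 0.005], 0]
    - [230, [0.001, -0.001, 0.009], 0]
    - [230, [0, 0, 0.009], 0]
    - [230, [0, 0, 0.006], 0]
    - [230, [0, 0, 0.002], 0]
    - [230, [0, 0, 0], 0]
    - [230, [0, 0, 0], 0]

```text
time: 31.52
tool_pos: [0.5026, 0.3793, 0.0867]
tcp_rot: [2.161, 2.158, 0.032]
wrist_force: [-0.5, 0.5, -0.3]
width: 0.313
```

```bash
python3 go.py .501 .3785 .0775 0;python3 - <<'E'
from workcell import bot
import cv2
c=bot.read_camera('side')
cv2.imwrite('pics/side13.png',cv2.resize(c['pixels'][180:310,180:340,::-1],None,fx=4.5,fy=4.5,interpolation=cv2.INTER_CUBIC))
E
```

```text
t 31.52 pos [0.5026 0.3793 0.0867] tilt [-0.047  0.076 -0.996] yaw 0.001 turn 0.001 d now-axes [-0.0004 -0.0022  0.009 ] d after-turn [-0.0008 -0.0016  0.0092] w 0.313 F [-0.5  0.5 -0.3] q [ 0.65  0.32  1.87 -0.1   0.92  0.71]
```

View pics/side13.png

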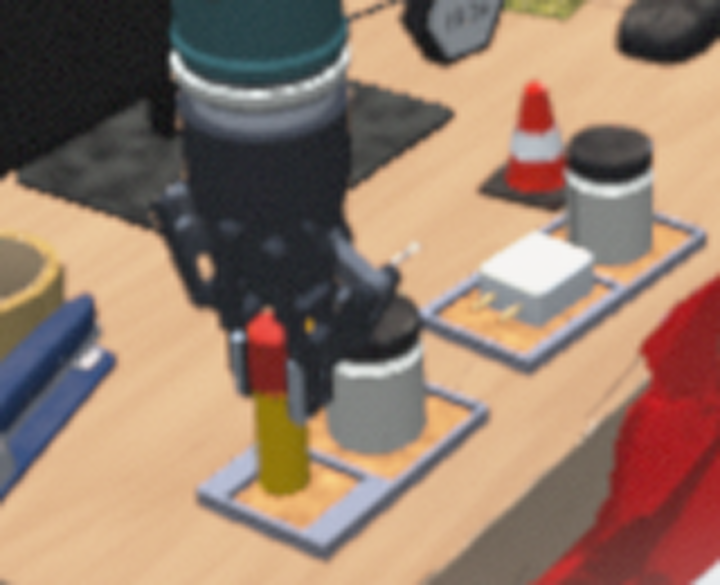

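Run:
```python
from workcell import bot
from meas import *
c=bot.read_camera('side');im=c['pixels'];hsv=cv2.cvtColor(im,cv2.COLOR_RGB2HSV);H,S,V=[hsv[...,i].astype(int) for i in range(3)]
y=R((H>=22)&(H<40)&(S>150)&(V>60),230,255,256,295)
for ce,s,mk in comps(y,30):
    print(ce,s)
    for r in range(s[1],s[1]+s[3]): 
        x=np.where(mk[r])[0]; print(r,x.min(),x.max(),end='; ')
    bu,bv=None,s[1]+s[3]-1
    x=np.where(mk[bv-4])[0].mean()
    # bottom centre: base ellipse half height ~ 13.5mm*sin(elev)
    for z in(.012,.015): print(z,ray(c,x,bv,z).round(4), 'front edge of base; camera dir', (-c['R'].T@c['t']).round(3))
```

```text
[241.87368421 279.16315789] [237 268  11  22 190]
268 237 238; 269 237 243; 270 237 243; 271 237 243; 272 237 243; 273 237 243; 274 237 245; 275 237 247; 276 238 247; 277 238 247; 278 238 247; 279 238 247; 280 238 247; 281 238 247; 282 238 247; 283 238 247; 284 238 247; 285 238 247; 286 238 247; 287 238 247; 288 239 246; 289 240 244; 0.012 [0.5027 0.3838 0.012 ] front edge of base; camera dir [-0.074  0.987  0.642]
0.015 [0.5    0.3867 0.015 ] front edge of base; camera dir [-0.074  0.987  0.642]
```

The base of the glue leans about 8 mm towards +x because of the tool's tilt, so I'll shift −x before setting it down.

Emit:
servo_tool:
  moves:
    - [230, [0.001, -0.005, 0], 0]
    - [230, [0.001, -0.003, 0.001], 0]
    - [230, [0, 0, 0.002], 0]
    - [230, [0, 0, 0.003], 0]
    - [230, [0, 0, 0.003], 0]
    - [230, [0, 0, 0.001], 0]
    - [230, [0, 0, 0], 0]
    - [230, [0, 0, 0], 0]

```text
time: 32.28
tool_pos: [0.4956, 0.3823, 0.0777]
tcp_rot: [2.16, 2.158, 0.038]
wrist_force: [-1.1, -1.2, 1.8]
width: 0.31
```

```bash
python3 go.py .494 .380 .0775 0
```

```text
t 32.28 pos [0.4956 0.3823 0.0777] tilt [-0.044  0.08  -0.996] yaw 0.001 turn 0.001 d now-axes [-0.0023 -0.0016  0.0001] d after-turn [-0.0023 -0.0016  0.0002] w 0.31 F [-1.1 -1.2  1.8] q [ 0.66  0.32  1.89 -0.11  0.9   0.73]
```

Emit:
servo_tool:
  moves:
    - [230, [0, 0, 0.002], 0]
    - [210, [0, 0, 0], 0]
    - [190, [0, 0, 0], 0]
    - [175, [0, 0, 0], 0]
    - [160, [0, 0, 0], 0]
    - [145, [0, 0, 0], 0]
    - [130, [0, 0, 0], 0]
    - [115, [0, 0, 0], 0]

```text
time: 32.95
tool_pos: [0.4968, 0.3827, 0.0776]
tcp_rot: [2.161, 2.157, 0.041]
wrist_force: [-0.8, 0.3, -0.9]
width: 0.545
```

```bash
python3 go.py .498 .380 .0775 0;python3 - <<'E'
from workcell import bot
import cv2
c=bot.read_camera('side')
cv2.imwrite('pics/side14.png',cv2.resize(c['pixels'][180:310,180:340,::-1],None,fx=4.5,fy=4.5,interpolation=cv2.INTER_CUBIC))
E
```

```text
t 32.95 pos [0.4968 0.3827 0.0776] tilt [-0.043  0.081 -0.996] yaw 0.0 turn 0.0 d now-axes [-0.0027  0.0012  0.0003] d after-turn [-0.0027  0.0012  0.0001] w 0.545 F [-0.8  0.3 -0.9] q [ 0.66  0.32  1.89 -0.11  0.9   0.73]
```

View pics/side14.png

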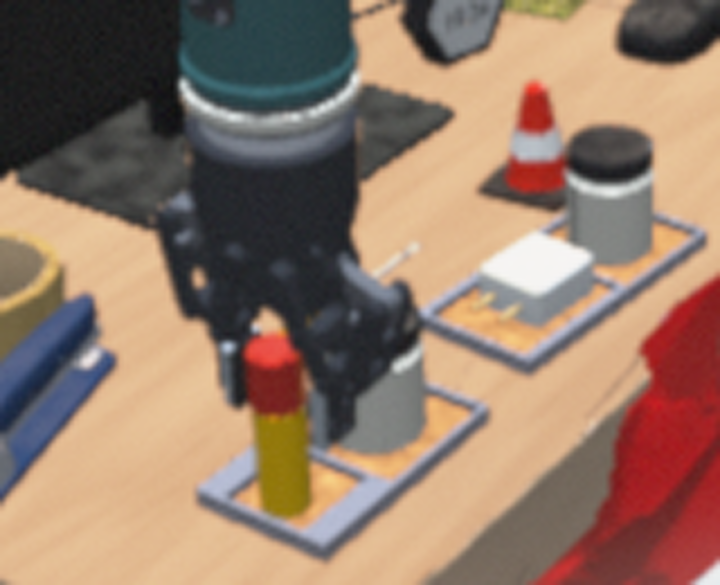

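Emit:
servo_tool:
  moves:
    - [90, [0, 0, 0], 0]
    - [60, [0, 0, 0], 0]
    - [30, [0, 0, 0], 0]
    - [30, [0, 0, 0], 0]
    - [30, [0, 0.001, -0.01], 0]
    - [30, [0, 0.002, -0.02], 0]
    - [30, [0, 0.002, -0.03], 0]
    - [30, [0, 0.002, -0.03], 0]

```text
time: 33.67
tool_pos: [0.4913, 0.3825, 0.1621]
tcp_rot: [2.163, 2.16, 0.012]
wrist_force: [-0.1, -0.0, 0.1]
width: 0.882
```

Emit:
servo_tool:
  moves:
    - [30, [0, 0.002, -0.03], 0]
    - [30, [0, 0, -0.02], 0]
    - [30, [0.02, -0.01, 0], 0]
    - [30, [0.03, -0.02, 0], 0]
    - [30, [0.03, -0.03, 0], 0]
    - [30, [0.03, -0.03, 0], 0]
    - [30, [0.03, -0.03, 0], 0]
    - [30, [0.02, -0.02, 0], 0]

```text
time: 34.33
tool_pos: [0.3588, 0.551, 0.2183]
tcp_rot: [2.175, 2.143, 0.058]
wrist_force: [0.7, 0.9, -0.7]
width: 0.88
```

Emit:
servo_tool:
  moves:
    - [30, [0.03, -0.03, 0], 0]
    - [30, [0.03, -0.03, 0], 0]
    - [30, [0.01, -0.01, 0], 0]
    - [30, [0, 0, 0], 0]
    - [30, [0, 0, 0], 0]
    - [30, [0, 0, 0], 0]
    - [30, [0, 0, 0], 0]
    - [30, [0, 0, 0], 0]

```text
time: 35.0
tool_pos: [0.2874, 0.6239, 0.215]
tcp_rot: [2.169, 2.15, 0.065]
wrist_force: [-0.5, -0.1, 0.6]
width: 0.88
```

```bash
python3 go.py .498 .380 .0775 0;python3 - <<'E'
from workcell import bot
from meas import *
import chk
c=bot.read_camera('top')
cv2.imwrite('pics/top15.png',cv2.resize(c['pixels'][150:250,180:430,::-1],None,fx=3.2,fy=3.2,interpolation=cv2.INTER_CUBIC))
chk.chk(c)
c=bot.read_camera('side')
cv2.imwrite('pics/side15.png',cv2.resize(c['pixels'][150:310,180:380,::-1],None,fx=3.7,fy=3.7,interpolation=cv2.INTER_CUBIC))
im=c['pixels'];hsv=cv2.cvtColor(im,cv2.COLOR_RGB2HSV);H,S,V=[hsv[...,i].astype(int) for i in range(3)]
y=R(((H>=22)&(H<40)&(S>150)&(V>60)),225,245,260,300)
for ce,s,mk in comps(y,30):
    b=s[1]+s[3]-1; f=ray(c,np.where(mk[b-4])[0].mean(),b+.5,.006); print('base centre side',(f[:2]-.0135*np.array([-.69,.72])).round(4),s)
E
```

```text
t 35.0 pos [0.2874 0.6239 0.215 ] tilt [-0.03   0.091 -0.995] yaw -0.007 turn -0.007 d now-axes [-0.2374  0.1989  0.1637] d after-turn [-0.2439  0.2106  0.1375] w 0.88 F [-0.5 -0.1  0.6] q [ 1.15  0.31  1.63 -0.1   1.2   1.19]
jar [223.7 215.3] 308 [0.5011 0.3068 0.076 ] long [-0.0111  0.168 ] short [ 0.0008 -0.0318] circ [224.1 216.5] 11.5 rect [17. 21.] 90.0 circ-> [0.498  0.3056]
jar [302.7 218. ] 273 [0.4978 0.0937 0.076 ] long [ 0.0001 -0.0448] short [-0.0025 -0.2449] circ [302.7 218.4] 9.6 rect [18. 18.] 90.0 circ-> [0.4967 0.0938]
charger [277.  217.6] 280 [0.4994 0.1677 0.034 ] long [-0.0033  0.0292] short [-0.0009 -0.1709] circ [277.  217.5] 11.1 rect [17.8 15.7] 5.7 circ-> [0.4997 0.1677]
glue [192.7 214.9] 78 [0.4998 0.3843 0.098 ] long [-0.0178  0.2453] short [-0.0005  0.0457] circ [192.9 214.9] 5.0 rect [9. 9.] 0.0 circ-> [0.4997 0.3838]
```

View pics/top15.png

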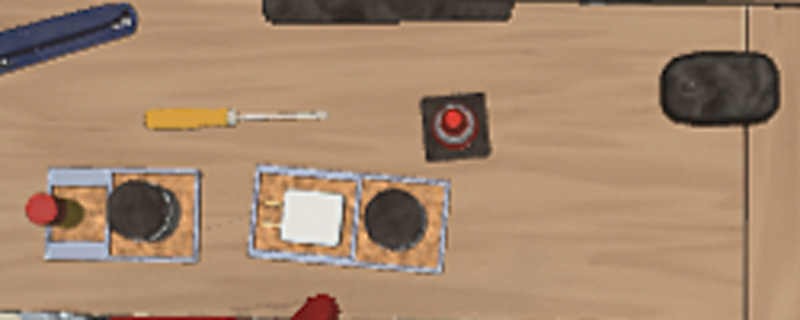

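View pics/side15.png

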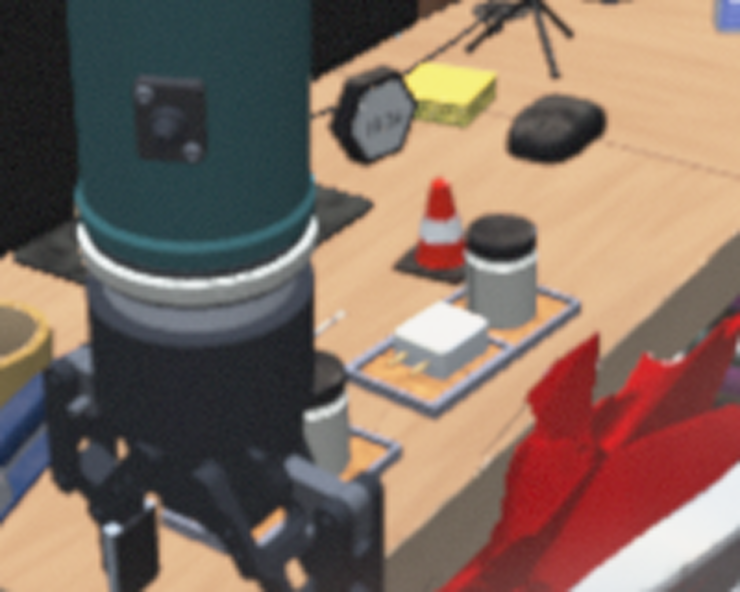

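Run:
```python
from workcell import bot
from meas import *
c=bot.read_camera('top');im=c['pixels'];hsv=cv2.cvtColor(im,cv2.COLOR_RGB2HSV)
print(hsv[214:218,194:208].tolist())
K,Rm,t=c['intrinsics'],c['R'],c['t']
def pj(p): q=K@(Rm@np.array(p)+t);return (q[:2]/q[2]).round(1)
for y in(.374,.379,.384): print(y,'base inner edge',pj([.5,y-.0135,.006]),'top c',pj([.5,y,.098]),'base c',pj([.5,y,.006]))
cv2.imwrite('pics/top16.png',cv2.resize(im[200:235,183:223,::-1],None,fx=14,fy=14,interpolation=cv2.INTER_NEAREST))
```

```text
[[[2, 165, 185], [2, 167, 188], [2, 167, 186], [2, 170, 141], [7, 128, 60], [4, 133, 69], [9, 136, 71], [22, 145, 88], [20, 148, 86], [22, 148, 81], [21, 155, 79], [17, 144, 129], [14, 127, 215], [15, 124, 225]], [[2, 163, 185], [2, 167, 185], [2, 168, 188], [2, 175, 159], [8, 112, 57], [4, 131, 68], [9, 133, 75], [22, 144, 87], [21, 148, 88], [21, 145, 86], [22, 148, 79], [21, 150, 85], [16, 136, 146], [14, 126, 197]], [[2, 165, 185], [2, 165, 187], [2, 171, 191], [2, 179, 172], [6, 117, 61], [4, 131, 70], [9, 136, 73], [22, 145, 86], [21, 146, 89], [20, 143, 89], [21, 144, 83], [20, 147, 90], [16, 136, 143], [14, 128, 179]], [[2, 168, 188], [2, 169, 192], [2, 178, 178], [3, 165, 105], [5, 129, 65], [5, 136, 71], [13, 136, 75], [21, 147, 90], [21, 146, 89], [21, 147, 87], [21, 146, 84], [20, 143, 91], [15, 132, 147], [14, 127, 185]]]
0.374 base inner edge [210.3 216.6] top c [196.5 214.9] base c [205.6 216.5]
0.379 base inner edge [208.6 216.6] top c [194.7 214.8] base c [203.8 216.5]
0.384 base inner edge [206.8 216.5] top c [192.8 214.8] base c [202.1 216.4]
```

View pics/top16.png

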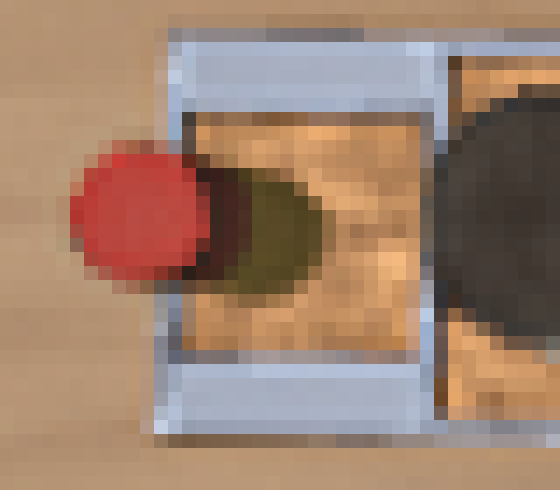

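The top view shows the glue standing inside its small well: cap at pixel (193,215), inner edge of the base at column 206. That puts the base about 7 mm off centre and clear of the lips. The mouse, cone and screwdriver are where they started, so I'm handing in.

Run:
```python
from workcell import bot
print(bot.finish_job())
```

```text
the job is handed in; nothing more can be done
None
```

I made up both kits and handed the job in at about 35 s; the handover gave no verdict. The longer tray holds the charger (prongs towards +y) and a jar. The shorter tray holds the glue stick and the other jar.

My last checks were from the top camera, in each tray's own frame:

| Item | Measured x, y (mm) | Well centre x, y (mm) | Note |
|---|---|---|---|
| Jar, longer tray | 0, −45 | 0, −45 | – |
| Charger block, longer tray | −3, +29 | 0, +39 | set short on purpose so the prongs clear the lip; about 0.03 rad off lengthways |
| Jar, shorter tray | +1, −29 (before the glue was placed) | 0, −26.5 | the last frame read −32, but the mask had merged with the jar's shadowed side; the jar had not been touched |
| Glue stick, shorter tray | 0, +46 to +47 | 0, +39 | the furthest off centre, within the 13 mm limit and about 3–4 mm clear of the lip |

- **Glue uprightness:** its cap and base positions agree to about 2 mm, so it stands upright.
- **Other objects:** the mouse, cone and screwdriver looked unmoved in the pictures; I did not measure them precisely.
- **Tool tilt:** the tool drifted to about 0.08 rad of tilt, so the glue leaned slightly while carried. I shifted it before setting it down, and it stood up straight once released.
- **Failed check:** the final side-camera check of the glue's base gave nothing, because the arm blocked the view.

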